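Load the deburring tub from the blank magazine

ROBOT

A 6-joint arm with a two-finger parallel gripper is mounted at the origin on a cart in front of the work surface, level with it; the furniture and walls round the work are solid. World frame = base frame: x ahead of the robot, y to its left, z up, the work surface at z = 0. Lengths are in m, angles in degrees, forces in N, time in s.
With the tool pointing down it reaches from about 0.25 to 0.725 m from the base axis. Payload 9.7 kg.
Tool frame: the origin (TCP) lies between the finger pads; the fingertips stand 22 mm ahead of it and the grasp point (between the pads) lies 3 mm ahead of it; z points along the fingers, y is the line along which they close (so a half turn about z gives the same grasp; the last joint's range is limited). The gripper opens to 85 mm and grips with 20 to 120 N. Pads are 22 mm wide; open, the fingers measure 114 mm over their backs; the gripper's body (76 mm by 85 mm) begins 54 mm behind the grasp point. The pads swing forward as they close: fully open they stand 13 mm farther back than shut.
Start: joints at [70.646, 4.979, 10.078, 95.1, 0, 90], TCP at [0.182, 0.519, 0.253] pointing down, gripper open.
Joint ranges: [-179.16, 179.16], [-48.56, 103.87], [-65.8, 70.77], [-126.05, 130.52], [-82.76, 87.17], [-180, 180]. Speed limits (degrees/s): [127.2, 127.2, 147.25, 180, 180, 180].

INTERFACE

Orientations are given as [roll, pitch, yaw] about the fixed x, y, z axes, in that order (R = Rz(yaw) Ry(pitch) Rx(roll)).
In Python, from workcell import bot, viewer, finder gives the robot as it stands.
- The arm moves only by the tool move_arm, never from a script. Its arguments are lists of equal length, an entry for each row: "offset": the shift along the tool's x, y, z in cm, a list of three; "twist": the turn, a rotation vector about the tool's x, y, z in rad, a list of three; "grip": the opening, from 0 (shut) to 1 (fully open). In form: {"offset": [[x, y, z], ...], "twist": [[ax, ay, az], ...], "grip": [grip, ...]}. A call has 1 to 5 rows; each row shifts and turns the commanded pose from where the row before left it, along the tool's axes as they then stand; what a row does not reach is not made up. A row lasts 1/10 s, in which the tool goes at most 50 mm and 8.59 degrees, less where a joint would pass 70% of its speed; a pose out of reach is approached as far as the arm can. A call is refused whole if a number of a shift passes 5 or a number of a turn 0.15, either way. A call with a gripper value outside its range is refused whole. The fingers move at their own pace and stop on an object; "force" is the grip in N (left out, the last holds). Time passes only in rows, so rows that do not move let the fingers close. It gives the time, the measured TCP pose, the force, the opening and the grip force at its end, in the units of the state.
- bot.get_obs(): the state, without advancing time (a new reading comes with each control period).
- viewer.camera(name): name is "scene" or "top" or "wrist"; returns a dict with "color" (384x512x3 uint8, red, green, blue), "depth" (384x512 float32, m along the optical axis (not along the pixel's ray), 0 where there is no reading), "vfov" (degrees; the focal length in pixels is half the picture's height over the tangent of half this angle, whatever the lens; pixels are square), "cx", "cy" (the principal point, pixels), "position" and "attitude" of the camera in the world; the wrist camera has in their place "tool_from_camera" (4x4, takes a point from camera to tool coordinates, whose origin is the TCP and whose axes are the flange's). Camera axes: x right, y down, z forward; pixel columns grow to the right and rows downward; lengths in m; the calibration is good to about 2 mm. A picture is of the moment at which its call begins: read the wrist's pose just before it.
- bot.job_done(): hands the job in; it is judged then, once.
Trained networks look in a picture, given as the dict that the camera call returned (one of the last four; its "shot" number tells which), for a name from the list of things; names that differ only in an ending like _2 or _b are one class to them, and where a whole thing is asked for, a point or a joint stands for the part that bears it (a point fixed in the world has none). Each returns a list of dicts, best first, with "p" (0 to 1); they miss things now and then, are a little off and sometimes report something else, mostly with a low value. They report only what shows in the picture. A call takes as long as a camera call.
- finder.boxes_of(picture, thing): "position" ([column, row] in pixels, amid what is visible of it).
- finder.pinpoint(picture, thing): "position" ([column, row] in pixels: a listed point, or the origin of a listed thing).
The state is a dict: "time": time; "q": joint angles; "qd": joint speeds; "joint_efforts": joint torques, N m; "ee_pos": TCP position; "tcp_rot": TCP orientation; "wrist_force": force on the tool from outside, world axes, zero at the start; "torque": the same for the moment, N m; "opening": finger opening in m; "grasp_force": force on a finger pad.
Only numpy, scipy, OpenCV 4.12 (cv2) and the standard library are available. Lean on these libraries where they do the work, as an engineer would, in place of code of your own. Each camera call takes 0.05 s, during which the arm holds its last target. There are 200 camera calls.

TASK

Load the deburring tub and start it: draw every blank out of the magazine from the bottom of the stack, one after another (the ejector slide pushes the lowest blank's nose out), and lay them flat in the tub; then pour all the ceramic media from the cup over them and stand the empty cup upright back on the stand. Last, throw the tub's toggle switch fully over to its other side, and leave the oil can and the round tin where they are.

Things in the scene. Friction and masses are not known exactly. Their poses are not given: they have to be found in the camera images.
- tub: Fixed green open tub of a small vibratory deburring machine, 147 x 138 mm outside (its x, y), 135 x 126 mm inside, walls 6 mm. Origin at the centre of its underside on the stand, z up. Inner floor 42 mm above the origin, rim 105 mm. Its -x side faces roughly to the robot and carries the toggle switch outside.
- switch (a joint): Angle of the tub's toggle lever: 0 = leaning to the tub's -y side (off), 1.0 = fully over to its +y side (on). It turns in the tub's y-z plane about a point 104 mm before the tub's origin (-x) and 22 mm up; stays where it is left, moves with under 2 N at the ball.
- switch_tip (a point): Centre of the black 26 mm ball at the end of the toggle lever, 80 mm from the lever's pivot: 92 mm up and 38 mm to the tub's -y side when off, mirrored when on. The tub's wall begins 31 mm behind it (+x).
- magazine: Fixed grey stack magazine. Origin on the stand, z up, blanks leave towards its -x (roughly to the robot). Blanks lie flat in the tower, long side along x, centred at x = +40 mm, y = 0; the lowest rests on rails 27 mm up that span x -20 to +100 mm, y within 22 mm. Tower: x -20 to +101, y +-29, 74 mm high. Only the lowest passes under the front gate (at x -20).
- ejector (a joint): Travel of the ejector slide, 0 (home) to 0.048 m (fully forward, to the magazine's -x). It pushes the lowest blank out under the gate, so that 40 mm of its nose stick out in front of the tower (nose end then at x = -61 mm). A spring draws it home when let go (2 N at home, 5 N at full travel; about 6 N more to move a blank under a full stack).
- ejector_grip (a point): Grip point on the ejector's upright black knob, 20 mm across, beside the tower on the magazine's -y side: 52 mm from the magazine's centre line, 75 mm up (knob from 56 to 90 mm up), at x = +10 mm at home. It moves with the slide.
- cup_center (a point): Middle (on the axis, 38 mm up) of the loose steel cup that holds the media: 76 mm high, 84 mm across the rim, 62 mm across the foot, hollow, 200 g empty. z points out of the mouth, x to the handle.
- cup_handle (a point): Middle of the cup's loop handle, a flat strap 12 mm wide (along the cup's y), on the cup's +x side: 55 mm from the axis, 45 mm above the foot. The loop stands out from 42 to 65 mm from the axis, 22 to 68 mm up; grip it across its width (along y).
- blank_0_center (a point): Centre of a loose aluminium blank, 110 x 44 x 7 mm (x, y, z), 90 g, two dark drilled holes. Four or five like it lie stacked in the magazine, the lower number lower; when the lowest is out the others drop. Absent ones read None.
- blank_1_center (a point): Centre of a loose aluminium blank, 110 x 44 x 7 mm (x, y, z), 90 g, two dark drilled holes. Four or five like it lie stacked in the magazine, the lower number lower; when the lowest is out the others drop. Absent ones read None.
- blank_2_center (a point): Centre of a loose aluminium blank, 110 x 44 x 7 mm (x, y, z), 90 g, two dark drilled holes. Four or five like it lie stacked in the magazine, the lower number lower; when the lowest is out the others drop. Absent ones read None.
- blank_3_center (a point): Centre of a loose aluminium blank, 110 x 44 x 7 mm (x, y, z), 90 g, two dark drilled holes. Four or five like it lie stacked in the magazine, the lower number lower; when the lowest is out the others drop. Absent ones read None.
- blank_4_center (a point): Centre of a loose aluminium blank, 110 x 44 x 7 mm (x, y, z), 90 g, two dark drilled holes. Four or five like it lie stacked in the magazine, the lower number lower; when the lowest is out the others drop. Absent ones read None.
- media_0: Centre of a grey-brown ceramic deburring piece, a triangular block of 24 mm sides, 17 mm thick (z), 15 g. Four or five lie in the cup; absent ones read None.
- media_1: Centre of a grey-brown ceramic deburring piece, a triangular block of 24 mm sides, 17 mm thick (z), 15 g. Four or five lie in the cup; absent ones read None.
- media_2: Centre of a grey-brown ceramic deburring piece, a triangular block of 24 mm sides, 17 mm thick (z), 15 g. Four or five lie in the cup; absent ones read None.
- media_3: Centre of a grey-brown ceramic deburring piece, a triangular block of 24 mm sides, 17 mm thick (z), 15 g. Four or five lie in the cup; absent ones read None.
- media_4: Centre of a grey-brown ceramic deburring piece, a triangular block of 24 mm sides, 17 mm thick (z), 15 g. Four or five lie in the cup; absent ones read None.
- bench_grinder: The fixed bench grinder behind the work, its origin under the middle of its foot, front to -x. Its foot begins 32 mm before the origin; the motor housing overhangs to 42 mm before it, 164 to 360 mm up and 130 mm to each side, and a wheel of 120 mm radius turns 320 mm out at either end. Keep the wrist clear of it.
- oil_can: Red oil can with a brass spout, 62 x 77 x 152 mm, origin under its foot. Leave alone.
- paste_tin: Round dark green tin with a white lid, 66 mm across, 39 mm high, origin under it. Leave alone.

How it is judged (in metres and radians):
On the way, in this order (a step that is already met when the one before it is completed fails the run):
1. all blanks lie in the tub while the media are still in the cup (x of blank_0_center in the frame of tub between -0.065 and 0.065 m and y of blank_0_center in the frame of tub between -0.062 and 0.062 m and z of blank_0_center in the frame of tub between 0.04 and 0.1 m and (angle between blank_0_center's own z axis and vertical below 0.4 rad or angle between blank_0_center's own z axis and vertical above 2.74 rad) and x of blank_1_center in the frame of tub between -0.065 and 0.065 m and y of blank_1_center in the frame of tub between -0.062 and 0.062 m and z of blank_1_center in the frame of tub between 0.04 and 0.1 m and (angle between blank_1_center's own z axis and vertical below 0.4 rad or angle between blank_1_center's own z axis and vertical above 2.74 rad) and x of blank_2_center in the frame of tub between -0.065 and 0.065 m and y of blank_2_center in the frame of tub between -0.062 and 0.062 m and z of blank_2_center in the frame of tub between 0.04 and 0.1 m and (angle between blank_2_center's own z axis and vertical below 0.4 rad or angle between blank_2_center's own z axis and vertical above 2.74 rad) and x of blank_3_center in the frame of tub between -0.065 and 0.065 m and y of blank_3_center in the frame of tub between -0.062 and 0.062 m and z of blank_3_center in the frame of tub between 0.04 and 0.1 m and (angle between blank_3_center's own z axis and vertical below 0.4 rad or angle between blank_3_center's own z axis and vertical above 2.74 rad) and x of blank_4_center in the frame of tub between -0.065 and 0.065 m and y of blank_4_center in the frame of tub between -0.062 and 0.062 m and z of blank_4_center in the frame of tub between 0.04 and 0.1 m and (angle between blank_4_center's own z axis and vertical below 0.4 rad or angle between blank_4_center's own z axis and vertical above 2.74 rad) and distance between each of media_0, media_1, media_2, media_3, media_4 and cup_center below 0.055 m), for 0.2 s.
2. the cup is tipped over the tub (angle between cup_center's own z axis and vertical above 1.2 rad and horizontal distance between cup_center and tub below 0.16 m and height (world z) of cup_center above 0.1 m), for 0.1 s.
3. all media lie in the tub and the cup stands upright on the stand, let go (x of media_0 in the frame of tub between -0.07 and 0.07 m and y of media_0 in the frame of tub between -0.066 and 0.066 m and z of media_0 in the frame of tub between 0.04 and 0.112 m and x of media_1 in the frame of tub between -0.07 and 0.07 m and y of media_1 in the frame of tub between -0.066 and 0.066 m and z of media_1 in the frame of tub between 0.04 and 0.112 m and x of media_2 in the frame of tub between -0.07 and 0.07 m and y of media_2 in the frame of tub between -0.066 and 0.066 m and z of media_2 in the frame of tub between 0.04 and 0.112 m and x of media_3 in the frame of tub between -0.07 and 0.07 m and y of media_3 in the frame of tub between -0.066 and 0.066 m and z of media_3 in the frame of tub between 0.04 and 0.112 m and x of media_4 in the frame of tub between -0.07 and 0.07 m and y of media_4 in the frame of tub between -0.066 and 0.066 m and z of media_4 in the frame of tub between 0.04 and 0.112 m and angle between cup_center's own z axis and vertical below 0.1 rad and height (world z) of cup_center between 0.03 and 0.045 m and contact force between the fingers and cup below 0.1 N), for 0.2 s.
4. the toggle switch is thrown over (value of joint switch above 0.8 rad), for 0.2 s.
At the end, for the whole second after the job is handed in: Every blank lies in the tub (centre inside its walls and below the rim, tilted less than 0.4 rad), every media piece lies inside the tub's walls no more than 7 mm above the rim, the cup stands upright (within 0.1 rad) on the stand top, the switch is past 0.8 rad, and all is at rest (all of step 3 and x of blank_0_center in the frame of tub between -0.065 and 0.065 m and y of blank_0_center in the frame of tub between -0.062 and 0.062 m and z of blank_0_center in the frame of tub between 0.04 and 0.1 m and (angle between blank_0_center's own z axis and vertical below 0.4 rad or angle between blank_0_center's own z axis and vertical above 2.74 rad) and x of blank_1_center in the frame of tub between -0.065 and 0.065 m and y of blank_1_center in the frame of tub between -0.062 and 0.062 m and z of blank_1_center in the frame of tub between 0.04 and 0.1 m and (angle between blank_1_center's own z axis and vertical below 0.4 rad or angle between blank_1_center's own z axis and vertical above 2.74 rad) and x of blank_2_center in the frame of tub between -0.065 and 0.065 m and y of blank_2_center in the frame of tub between -0.062 and 0.062 m and z of blank_2_center in the frame of tub between 0.04 and 0.1 m and (angle between blank_2_center's own z axis and vertical below 0.4 rad or angle between blank_2_center's own z axis and vertical above 2.74 rad) and x of blank_3_center in the frame of tub between -0.065 and 0.065 m and y of blank_3_center in the frame of tub between -0.062 and 0.062 m and z of blank_3_center in the frame of tub between 0.04 and 0.1 m and (angle between blank_3_center's own z axis and vertical below 0.4 rad or angle between blank_3_center's own z axis and vertical above 2.74 rad) and x of blank_4_center in the frame of tub between -0.065 and 0.065 m and y of blank_4_center in the frame of tub between -0.062 and 0.062 m and z of blank_4_center in the frame of tub between 0.04 and 0.1 m and (angle between blank_4_center's own z axis and vertical below 0.4 rad or angle between blank_4_center's own z axis and vertical above 2.74 rad) and value of joint switch above 0.8 rad and linear speed of each of blank_0, blank_1, blank_2, blank_3, blank_4, media_0, media_1, media_2, media_3, media_4, cup below 0.03 m/s); the robot touches nothing.
It fails at once if the oil can is pushed more than 30 mm (distance of oil_can from where it was at the start of the episode above 0.03 m).
It fails at once if the round tin is pushed more than 30 mm (distance of paste_tin from where it was at the start of the episode above 0.03 m).
It fails at once if a blank is taken out upwards through the top of the magazine ((x of blank_0_center in the frame of magazine between 0 and 0.08 m and y of blank_0_center in the frame of magazine between -0.025 and 0.025 m and z of blank_0_center in the frame of magazine between 0.078 and 0.11 m) or (x of blank_1_center in the frame of magazine between 0 and 0.08 m and y of blank_1_center in the frame of magazine between -0.025 and 0.025 m and z of blank_1_center in the frame of magazine between 0.078 and 0.11 m) or (x of blank_2_center in the frame of magazine between 0 and 0.08 m and y of blank_2_center in the frame of magazine between -0.025 and 0.025 m and z of blank_2_center in the frame of magazine between 0.078 and 0.11 m) or (x of blank_3_center in the frame of magazine between 0 and 0.08 m and y of blank_3_center in the frame of magazine between -0.025 and 0.025 m and z of blank_3_center in the frame of magazine between 0.078 and 0.11 m) or (x of blank_4_center in the frame of magazine between 0 and 0.08 m and y of blank_4_center in the frame of magazine between -0.025 and 0.025 m and z of blank_4_center in the frame of magazine between 0.078 and 0.11 m)).
Of blank_3, blank_4 only 1 to 2 are there at a start; the rules pass over those that are not, and their reading is None.
Of media_3, media_4 only 1 to 2 are there at a start; the rules pass over those that are not, and their reading is None.
At some moment in a run one of cup may be knocked a few centimetres aside while the robot is not near it.
Once in a run the grip may slacken for a moment while it holds something.
It also fails if it takes over 208 s, if anything falls off the work surface, if the arm or the gripper's body presses on something with over 40 N, if the wrist force passes 120 N, or if a joint passes its speed limit or range.

## Working session

There is one attempt and no reset: what is moved stays moved. The work goes in short steps, Python scripts to look and compute and a tool call to move; the robot and the scene stay as the last step left them, time stands still between calls to the robot, and variables do not carry over. Pictures are saved under pics/ and viewed, at most 14 in all, crops included, and the job is handed in when it is done.

Besides the shell and the picture viewer there is one more tool, called after ">>>" by a JSON object that holds its "name" and its "arguments", one argument or row to a line. move_arm: Moves the arm, as the interface text tells. Its arguments: {"type":"object","properties":{"offset":{"type":"array","items":{"type":"array","items":{"type":"number"}}},"twist":{"type":"array","items":{"type":"array","items":{"type":"number"}}},"grip":{"type":"array","items":{"type":"number"}},"force":{"type":"number"}},"required":["offset","twist","grip"]}

```bash
mkdir -p pics; ls; cat > h.py <<'E'
import numpy as np, cv2
from scipy.spatial.transform import Rotation as R
from workcell import bot, viewer, finder
np.set_printoptions(precision=4,suppress=True)
def att(a):
    a=np.asarray(a,float)
    return a if a.shape==(3,3) else R.from_euler('xyz',a,degrees=True).as_matrix()
def shot(name):
    o=bot.get_obs(); p=viewer.camera(name); 
    if name=='wrist':
        T=np.eye(4);T[:3,:3]=att(o['tcp_rot']);T[:3,3]=o['ee_pos'];T=T@np.asarray(p['tool_from_camera'])
    else:
        T=np.eye(4);T[:3,:3]=att(p['attitude']);T[:3,3]=p['position']
    p['T']=T;p['f']=192/np.tan(np.radians(p['vfov']/2));return p
def ray(p,uv):
    d=np.array([(uv[0]-p['cx'])/p['f'],(uv[1]-p['cy'])/p['f'],1.]);return p['T'][:3,3],p['T'][:3,:3]@d
def atz(p,uv,z):
    o,d=ray(p,uv);return o+d*(z-o[2])/d[2]
def atd(p,uv):
    u,v=int(round(uv[0])),int(round(uv[1]));w=p['depth'][max(v-1,0):v+2,max(u-1,0):u+2];w=w[w>0]
    o,d=ray(p,uv);return o+d*np.median(w) if w.size else None
def proj(p,X):
    c=np.linalg.inv(p['T'])@np.append(X,1);return c[:2]/c[2]*p['f']+[p['cx'],p['cy']]
def cloud(p):
    v,u=np.mgrid[0:384,0:512];z=p['depth'];P=np.stack([(u-p['cx'])/p['f']*z,(v-p['cy'])/p['f']*z,z],-1)
    return P@p['T'][:3,:3].T+p['T'][:3,3]
def save(p,n): cv2.imwrite('pics/'+n,p['color'][...,::-1])
def go(target,yaw=None):
    "offset in tool axes (cm) to a world target"
    o=bot.get_obs();return att(o['tcp_rot']).T@(np.asarray(target)-o['ee_pos'])*100
E
cat > a.py <<'E'
from h import *
print(bot.get_obs())
for n in ['top','scene']:
    p=shot(n);save(p,n+'0.png');print(n,p['position'],p['attitude'],p['vfov'],p['cx'],p['cy'])
    for t in 'tub switch_tip magazine ejector_grip cup_center cup_handle bench_grinder oil_can paste_tin media_0 blank_0_center'.split():
        for r in finder.pinpoint(p,t)[:1 if t!='media_0' else 5]:
            print(t,np.round(r['position'],1),round(r['p'],2),'z0',atz(p,r['position'],0),'d',atd(p,r['position']))
E
python3 a.py
```

```text
pics
{'time': 0.0, 'q': array([70.6453,  5.0124, 10.0336, 95.0988, -0.002 , 90.0012]), 'qd': array([ 0.0494,  0.0406, -0.0304, -0.0172, -0.0802,  0.0977]), 'joint_efforts': array([ -0.0005, -52.0391,  46.4803,   0.0165,  -0.    ,   0.    ]), 'ee_pos': array([0.1822, 0.5187, 0.2526]), 'tcp_rot': array([-179.9224,    0.002 ,  160.6441]), 'wrist_force': array([ 0.7645, -0.6496,  0.5236]), 'torque': array([ 0.007 , -0.0562,  0.0293]), 'grasp_force': 0.0, 'opening': 0.08546498173077907}
top [ 0.3996 -0.0577  1.1374] [-171.5726    0.3919  -91.3976] 44.4311354697448 253.211416982998 196.16272414721982
tub [284.6 215.4] 0.71 z0 [ 0.5191 -0.1291  0.    ] d [ 0.5147 -0.1265  0.0417]
switch_tip [295.6 260.4] 0.44 z0 [ 0.4102 -0.1518  0.    ] d [ 0.4092 -0.1431  0.1049]
magazine [216.8 190.6] 0.96 z0 [0.5843 0.0349 0.    ] d [0.5744 0.0299 0.0609]
ejector_grip [240.3 184.4] 0.69 z0 [ 0.5983 -0.0231  0.    ] d [ 0.5825 -0.0258  0.0904]
cup_center [156.8 203.5] 0.75 z0 [0.5562 0.1819 0.    ] d [0.5555 0.1809 0.005 ]
cup_handle [147.9 225. ] 0.93 z0 [0.504  0.2033 0.    ] d [0.4979 0.1879 0.0668]
b
[... 657 characters left out ...]
16306848247 194.50109024547504
tub [264.5 238.7] 0.84 z0 [ 0.5253 -0.1416  0.    ] d [ 0.4801 -0.1934  0.0421]
switch_tip [232.3 220.6] 0.53 z0 [0.5163 0.0014 0.    ] d [ 0.4047 -0.1478  0.1049]
ejector_grip [254.8 196. ] 0.46 z0 [0.6793 0.0903 0.    ] d [ 0.5436 -0.0729  0.1059]
cup_center [205.7 186.6] 0.79 z0 [0.5897 0.2543 0.    ] d [0.5206 0.1496 0.0595]
cup_handle [191.9 187. ] 0.71 z0 [0.5497 0.2813 0.    ] d [ 1.1154  1.1983 -0.5105]
oil_can [272.5 289.7] 0.97 z0 [ 0.3852 -0.3367  0.    ] d [ 0.3764 -0.3463  0.0099]
paste_tin [259.4 190.7] 0.61 z0 [0.7182 0.1124 0.    ] d [ 0.5986 -0.0284  0.0897]
blank_0_center [257.2 199. ] 0.47 z0 [0.6713 0.0679 0.    ] d [ 0.5502 -0.0761  0.0953]
```

```bash
python3 -c "
import cv2
a=cv2.imread('pics/top0.png');cv2.imwrite('pics/top0b.png',cv2.resize(a[110:310,110:400],None,fx=2.7,fy=2.7,interpolation=cv2.INTER_CUBIC))"
```

```text
(no output)
```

View pics/top0b.png

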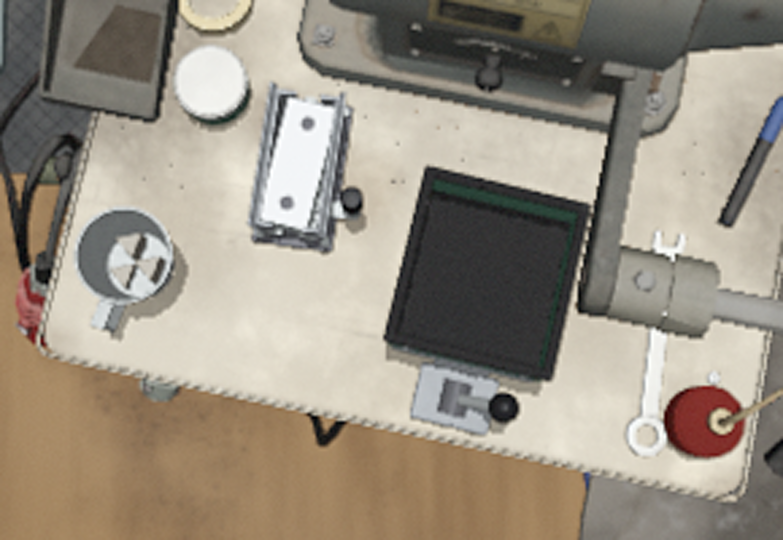

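View pics/scene0.png

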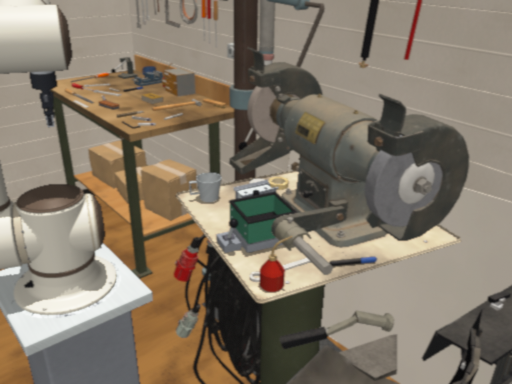

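```bash
cat > b.py <<'E'
from h import *
p=shot('top');P=cloud(p)
def reg(x0,x1,y0,y1,z0,z1):
    m=(P[...,0]>x0)&(P[...,0]<x1)&(P[...,1]>y0)&(P[...,1]<y1)&(P[...,2]>z0)&(P[...,2]<z1)&(p['depth']>0);return P[m]
def rect(A):
    (c,s,a)=cv2.minAreaRect((A[:,:2]*1000).astype(np.float32));return np.round(c,1),np.round(s,1),round(a,1),len(A)
A=reg(.40,.62,-.25,-.03,.095,.115);print('tub rim',rect(A[A[:,0]>.43]),np.median(A[:,2]))
A=reg(.40,.62,-.25,-.03,.03,.06);print('tub floor',rect(A),np.median(A[:,2]))
A=reg(.45,.72,-.01,.13,.05,.085);print('mag',rect(A),np.percentile(A[:,2],[5,25,50,75,95]))
B=reg(.45,.72,-.01,.13,.0685,.085);print('mag hi',rect(B))
B=reg(.45,.72,-.015,.13,.04,.0665);print('mag bl',rect(B),np.median(B[:,2]))
A=reg(.5,.62,-.045,.0,.08,.1);print('knob',rect(A),A.mean(0))
A=reg(.38,.44,-.2,-.1,.08,.12);print('ball',rect(A),A.mean(0),A.max(0))
A=reg(.44,.65,.08,.25,.06,.09);print('cup rim',rect(A),cv2.minEnclosingCircle((A[:,:2]*1000).astype(np.float32)),np.median(A[:,2]))
A=reg(.44,.51,.12,.25,.03,.08);print('handle',rect(A))
print(finder.pinpoint(p,'magazine')[0],finder.pinpoint(p,'cup_handle')[0],finder.pinpoint(p,'cup_center')[0])
print('z stand',np.median(reg(.42,.48,.0,.1,-.02,.02)[:,2]))
E
python3 b.py
```

```text
tub rim (array([ 519.8, -147.4]), array([183.4, 220.4]), 4.5, 1778) 0.10578144893054198
tub floor (array([ 520.7, -144.8]), array([144.3, 247.1]), 72.2, 3213) 0.04246238671082003
mag (array([628. ,  59.8]), array([182. , 139.5]), 0.2, 1355) [0.0579 0.0609 0.0627 0.0657 0.0733]
mag hi (array([628. ,  59.9]), array([182. , 139.2]), 0.2, 207)
mag bl (array([641.9,  64.8]), array([148.7, 146.4]), 80.4, 1218) 0.06156235017816514
knob (array([585.1, -25.4]), array([18.1, 17.8]), 44.4, 62) [ 0.5853 -0.025   0.0894]
ball (array([ 425.3, -156.3]), array([33.8, 62.7]), 43.7, 182) [ 0.4192 -0.1556  0.1025] [ 0.44   -0.1337  0.1103]
cup rim (array([537.3, 167.5]), array([95.7, 82.7]), 15.0, 327) ((532.9842529296875, 172.5266571044922), 53.22861862182617) 0.07197517610206594
handle (array([504. , 175.8]), array([23. , 54.1]), 34.1, 99)
{'position': [216.3, 186.9], 'p': 0.6} {'position': [150.9, 223.7], 'p': 0.91} {'position': [157.5, 205.7], 'p': 0.83}
z stand -0.00012491404299508346
```

```bash
cat > b.py <<'E'
from h import *
p=shot('top');P=cloud(p);np.save('top.npy',P)
def comp(z0,z1,xy,r=.02):
    m=((P[...,2]>z0)&(P[...,2]<z1)&(p['depth']>0)).astype(np.uint8)
    n,l=cv2.connectedComponents(m)
    d=np.hypot(P[...,0]-xy[0],P[...,1]-xy[1]);d[m==0]=9
    i=l.flat[d.argmin()];return P[l==i]
def rect(A):
    (c,s,a)=cv2.minAreaRect((A[:,:2]*1000).astype(np.float32));return np.round(c,1),np.round(s,1),round(a,1),len(A)
A=comp(.098,.112,(.45,-.12));print('tub rim',rect(A),np.median(A[:,2]))
A=comp(.035,.048,(.515,-.13));print('tub floor',rect(A))
A=comp(.05,.08,(.60,.04));print('mag',rect(A),np.percentile(A[:,2],[5,25,50,75,95]))
A=comp(.055,.066,(.61,.04));print('mag blank',rect(A),np.median(A[:,2]))
A=comp(.09,.115,(.41,-.145));print('ball',rect(A),A.mean(0))
A=comp(.068,.085,(.53,.2));print('cup rim',rect(A),cv2.minEnclosingCircle((A[:,:2]*1000).astype(np.float32)),np.median(A[:,2]))
a=np.argwhere((P[...,0]>.47)&(P[...,0]<.7)&(P[...,1]>-.02)&(P[...,1]<.12));print(a.min(0),a.max(0))
r0,r1,c0,c1=*[a.min(0)[0],a.max(0)[0]],*[a.min(0)[1],a.max(0)[1]]
print((P[170:212:2,198:246:2,2]*1000).astype(int))
E
python3 b.py
```

```text
tub rim (array([ 518.6, -136.2]), array([142. , 151.1]), 74.9, 1120) 0.10540923797191182
tub floor (array([ 521.6, -137.8]), array([125.4, 129.4]), 74.8, 2950)
mag (array([624.1,  21.3]), array([ 67.6, 127.7]), 80.4, 1415) [0.0582 0.061  0.0632 0.0662 0.0733]
mag blank (array([625.1,  22.4]), array([ 58.6, 126.2]), 80.6, 1010) 0.06204117596592651
ball (array([ 408. , -145.7]), array([23.1, 23.4]), 42.9, 108) [ 0.4082 -0.1455  0.1011]
cup rim (array([544.3, 169.5]), array([82.4, 81.9]), 19.0, 200) ((541.5650024414062, 171.1883544921875), 44.572540283203125) 0.07468825338966822
[108 180] [238 240]
[[   1   -1    0    1   71   66    8   63   64   62   63   62   59   62
    63   60   53   64   74    3   -1    1    2   -2]
 [  -1    0   -1    1   72   66   15   58   61   59   63   60   62   64
    64   63   43   71   74    7    0    2   -4    1]
 [  -4   -1    3    0   70   67   60   61   62   64   63   62   60   61
    61   63   64   67    4    9    1    2   -4    0]
 [  -2   -2    3   71   69   62   57   61   63   59   60   61   59   63
    61   64   66   68    8   11   -2    1   -2   -
[... 1428 characters left out ...]
8   10   11    6 1137
    10    8   14   11    1    0   -1   -1    0    5]
 [   0   -1    1    0   -1    0    1    2   -2    1    2   -1    3    2
     8    8    9    9    1    0   -1    1   -2   -4]
 [   1    1   -1    1   -3    0   -3    0   -2    0    0    0    0   -7
    -2   -2    1    0   -1   -2   -1    1    4    0]
 [   0    1   -2   -2    3    1    0   -1   -2   -1   -1    0   -4    0
     0    1    1    0    3    0    0   -1    0    0]
 [   0   -1    0    2   -3    0   -1    2    0    0    0    3    0    0
  1137   -1    1    0    0    1    0    0    0   -3]
 [   4    0   -3   -1   -3   -1    0    0    2   -2    0    1    0    2
    -2    2    0    0    0    0   -2    0    0    2]]
```

```bash
cat > plan.py <<'E'
import sys,json
from h import *
def fr(x,y,yaw):
    T=np.eye(4);T[:3,:3]=R.from_euler('z',yaw,degrees=True).as_matrix();T[:3,3]=[x,y,0];return T
MAG=fr(.584,.028,-9.5);TUB=fr(.5186,-.1362,-15.1)
def down(T): # tool down, tool x along frame -x, tool y along frame +y
    return T[:3,:3]@np.diag([-1.,1.,-1.])
def at(T,mm): return T[:3,:3]@(np.asarray(mm,float)/1000)+T[:3,3]
def plan(wps,start=None,vmax=4.6,amax=7.5):
    """wps: (pos, rotmat or None, grip, extra hold rows[, vmax])"""
    o=bot.get_obs();p=np.array(o['ee_pos']);r=R.from_matrix(att(o['tcp_rot']))
    if start: p,r=start
    rows=[]
    for w in wps:
        pos,rm,g,h=w[:4];v=w[4] if len(w)>4 else vmax
        rt=r if rm is None else R.from_matrix(rm)
        rv=(r.inv()*rt).as_rotvec();n=max(1,int(np.ceil(max(np.linalg.norm(pos-p)*100/v,np.degrees(np.linalg.norm(rv))/amax)-.02)))
        tw=np.round(rv/n,3);d=(pos-p)/n
        for i in range(n):
            off=np.round(r.as_matrix().T@(pos-p)*100/(n-i),2)
            rows.append((off.tolist(),tw.tolist(),g));p=p+r.as_matrix()@off/100;r=r*R.from_rotvec(tw)
        rows+=[([0,0,0],[0,0,0],g)]*h
    for k in range(0,len(rows),5):
        b=rows[k:k+5];print(json.dumps({"offset":[x[0] for x in b],"twist":[x[1] for x in b],"grip":[x[2] for x in b]}).replace(' ',''))
    return p,r
E
cat > c.py <<'E'
from plan import *
P=np.load('top.npy');v=np.isfinite(P[...,2])
for y in np.arange(-.25,.3,.05):
    m=(abs(P[...,1]-y)<.025)&(P[...,2]>.12)&(P[...,2]<.5)&(P[...,0]>.4)
    print(round(y,2),P[m][P[m][:,0].argmin()] if m.any() else None)
D=down(MAG)
hi=at(MAG,(42,-52,200))
plan([(at(MAG,(-20,-52,250)),D,0,0),(at(MAG,(42,-52,150)),None,0,0)])
E
python3 c.py
```

```text
-0.25 [ 0.4991 -0.2625  0.1239]
-0.2 [ 0.6517 -0.2234  0.2684]
-0.15 [ 0.6592 -0.1746  0.2805]
-0.1 [ 0.6706 -0.1246  0.2732]
-0.05 [ 0.6866 -0.0738  0.2647]
-0.0 [ 0.698  -0.0239  0.2645]
0.05 [0.7406 0.0261 0.2622]
0.1 [0.7264 0.125  0.1247]
0.15 [0.7186 0.128  0.1203]
0.2 [0.7226 0.1763 0.2615]
0.25 None
{"offset":[[-3.54,-2.56,0.02],[-3.51,-2.6,0.02],[-3.48,-2.64,0.02],[-3.45,-2.68,0.02],[-3.42,-2.72,0.02]],"twist":[[-0.0,-0.0,-0.011],[-0.0,-0.0,-0.011],[-0.0,-0.0,-0.011],[-0.0,-0.0,-0.011],[-0.0,-0.0,-0.011]],"grip":[0,0,0,0,0]}
{"offset":[[-3.39,-2.76,0.02],[-3.36,-2.79,0.02],[-3.33,-2.83,0.02],[-3.3,-2.87,0.02],[-3.27,-2.9,0.02]],"twist":[[-0.0,-0.0,-0.011],[-0.0,-0.0,-0.011],[-0.0,-0.0,-0.011],[-0.0,-0.0,-0.011],[-0.0,-0.0,-0.011]],"grip":[0,0,0,0,0]}
{"offset":[[-3.24,-2.94,0.03],[-3.21,-2.97,0.02],[-3.17,-3.01,0.03],[-3.14,-3.04,0.02],[-3.11,-3.08,0.03]],"twist":[[-0.0,-0.0,-0.011],[-0.0,-0.0,-0.011],[-0.0,-0.0,-0.011],[-0.0,-0.0,-0.011],[-0.0,-0.0,-0.011]],"grip":[0,0,0,0,0]}
{"offset":[[-2.07,0.01,3.33],[-2.06,0.02,3.33],[-2.07,0.01,3.34]],"twist":[[0.0,0.0,0.0],[0.0,0.0,0.0],[0.0,0.0,0.0]],"grip":[0,0,0]}
```

>>> {"name": "move_arm", "arguments": {
  "offset": [
    [-3.5, -2.6, 0],
    [-3.5, -2.6, 0],
    [-3.5, -2.6, 0],
    [-3.4, -2.7, 0],
    [-3.4, -2.7, 0]
  ],
  "twist": [
    [0, 0, -0.011],
    [0, 0, -0.011],
    [0, 0, -0.011],
    [0, 0, -0.011],
    [0, 0, -0.011]
  ],
  "grip": [0, 0, 0, 0, 0]
}}

```text
time: 1.95
ee_pos: [0.3063, 0.3382, 0.2534]
tcp_rot: [180.0, 0.0, 163.8]
wrist_force: [0.0, 0.5, 0.3]
opening: 0.0124
grasp_force: 0.0
```

>>> {"name": "move_arm", "arguments": {
  "offset": [
    [-3.4, -2.8, 0],
    [-3.4, -2.8, 0],
    [-3.3, -2.8, 0],
    [-3.3, -2.9, 0],
    [-3.3, -2.9, 0]
  ],
  "twist": [
    [0, 0, -0.011],
    [0, 0, -0.011],
    [0, 0, -0.011],
    [0, 0, -0.011],
    [0, 0, -0.011]
  ],
  "grip": [0, 0, 0, 0, 0]
}}

```text
time: 2.45
ee_pos: [0.4312, 0.1577, 0.2536]
tcp_rot: [180.0, 0.0, 167.0]
wrist_force: [0.8, 1.2, -0.0]
opening: -0.0001
grasp_force: 0.0
```

>>> {"name": "move_arm", "arguments": {
  "offset": [
    [-3.2, -2.9, 0],
    [-3.2, -3, 0],
    [-3.2, -3, 0],
    [-3.1, -3, 0],
    [-3.1, -3.1, 0]
  ],
  "twist": [
    [0, 0, -0.011],
    [0, 0, -0.011],
    [0, 0, -0.011],
    [0, 0, -0.011],
    [0, 0, -0.011]
  ],
  "grip": [0, 0, 0, 0, 0]
}}

```text
time: 2.95
ee_pos: [0.5553, -0.0215, 0.2534]
tcp_rot: [180.0, 0.0, 170.1]
wrist_force: [-0.1, 0.4, -0.2]
opening: 0.0
grasp_force: 0.0
```

```bash
cat > c.py <<'E'
from plan import *
o=bot.get_obs();print(o['time'],o['q'],o['ee_pos'],o['tcp_rot'],o['opening'],MAG[:3,:3].T@(o['ee_pos']-MAG[:3,3])*1000)
D=down(MAG)
plan([(at(MAG,(39,-52,140)),D,0,0),(at(MAG,(39,-52,84)),None,0,0),(at(MAG,(-18,-52,84)),None,0,2,1.5)])
E
python3 c.py
```

```text
2.95 [-2.2166  5.7517 10.9204 95.1465  0.0044  7.6724] [ 0.5553 -0.0215  0.2534] [179.9926   0.0214 170.111 ] 2.9904047999813922e-05 [-20.1585 -53.5339 253.376 ]
{"offset":[[-1.97,0.06,3.78],[-1.97,0.06,3.78],[-1.97,0.06,3.78],[0.0,-0.0,2.8],[0.0,-0.0,2.8]],"twist":[[0.0,0.0,-0.002],[0.0,0.0,-0.002],[0.0,0.0,-0.002],[0.0,0.0,0.0],[0.0,0.0,0.0]],"grip":[0,0,0,0,0]}
{"offset":[[1.43,-0.0,-0.0],[1.42,-0.0,-0.0],[1.43,-0.0,-0.0],[1.42,-0.0,-0.0],[0,0,0]],"twist":[[0.0,0.0,0.0],[0.0,0.0,0.0],[0.0,0.0,0.0],[0.0,0.0,0.0],[0,0,0]],"grip":[0,0,0,0,0]}
{"offset":[[0,0,0]],"twist":[[0,0,0]],"grip":[0]}
```

>>> {"name": "move_arm", "arguments": {
  "offset": [
    [-2, 0.1, 3.8],
    [-2, 0, 3.8],
    [-2, 0, 3.8],
    [0, 0, 2.8],
    [0, 0, 2.8]
  ],
  "twist": [
    [0, 0, -0.002],
    [0, 0, -0.002],
    [0, 0, -0.002],
    [0, 0, 0],
    [0, 0, 0]
  ],
  "grip": [0, 0, 0, 0, 0]
}}

```text
time: 3.45
ee_pos: [0.6138, -0.0291, 0.0812]
tcp_rot: [-180.0, -0.1, 170.4]
wrist_force: [0.2, -0.1, 0.2]
opening: -0.0001
grasp_force: 0.0
```

>>> {"name": "move_arm", "arguments": {
  "offset": [
    [0.7, 0, 0],
    [1.2, 0, 0],
    [1.2, 0, 0],
    [1.2, 0, 0],
    [1, 0, 0]
  ],
  "twist": [
    [0, 0, 0],
    [0, 0, 0],
    [0, 0, 0],
    [0, 0, 0],
    [0, 0, 0]
  ],
  "grip": [0, 0, 0, 0, 0]
}}

```text
time: 3.95
ee_pos: [0.5627, -0.0205, 0.0851]
tcp_rot: [-180.0, 0.3, 170.4]
wrist_force: [11.6, -4.1, -8.8]
opening: -0.0001
grasp_force: 5.6
```

```bash
cat > c.py <<'E'
from plan import *
o=bot.get_obs();print(o['time'],o['wrist_force'],MAG[:3,:3].T@(o['ee_pos']-MAG[:3,3])*1000)
p=shot('top');save(p,'t1.png');a=p['color'][130:290,130:330];cv2.imwrite('pics/t1.png',cv2.resize(a[...,::-1],None,fx=3.5,fy=3.5))
E
python3 c.py
```

```text
3.95 [11.5917 -4.1325 -8.7986] [-12.9599 -51.3931  85.1414]
```

View pics/t1.png

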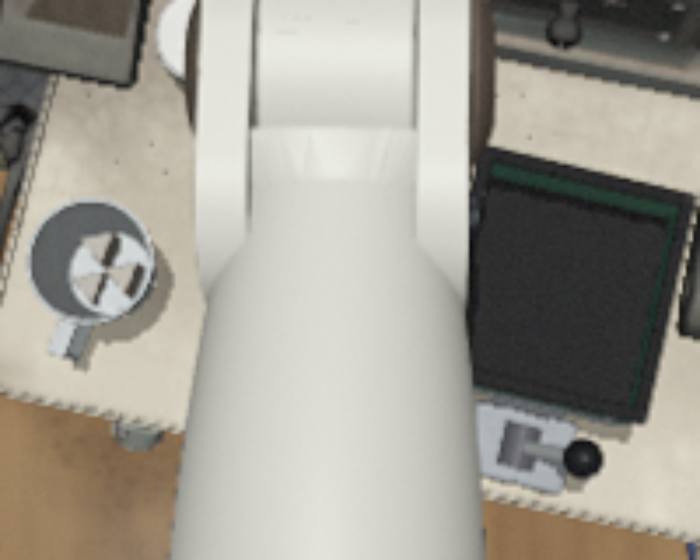

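>>> {"name": "move_arm", "arguments": {
  "offset": [
    [0.4, 0, 0],
    [0.3, 0, 0],
    [0, 0, 0]
  ],
  "twist": [
    [0, 0, 0],
    [0, 0, 0],
    [0, 0, 0]
  ],
  "grip": [0, 0, 0]
}}

```text
time: 4.3
ee_pos: [0.5595, -0.02, 0.0857]
tcp_rot: [-180.0, 0.7, 170.4]
wrist_force: [27.2, -5.2, -16.7]
opening: 0.0003
grasp_force: 14.1
```

```bash
cat > c.py <<'E'
from plan import *
D=down(MAG)
o=bot.get_obs();print(MAG[:3,:3].T@(o['ee_pos']-MAG[:3,3])*1000)
plan([(at(MAG,(2,-52,100)),None,0,0),(at(MAG,(-40,0,140)),D,.7,0),(at(MAG,(-40,0,39.5)),None,.7,1),(at(MAG,(-40,0,39.5)),None,0,4)])
E
python3 c.py
```

```text
[-16.2428 -51.3923  85.6602]
{"offset":[[-1.84,-0.06,-1.41],[2.08,2.6,-2.03],[2.08,2.59,-2.01],[0.0,0.0,3.35],[0.01,0.0,3.35]],"twist":[[0.0,0.0,0.0],[-0.0,0.006,-0.001],[-0.0,0.006,-0.001],[0.0,0.0,0.0],[0.0,0.0,0.0]],"grip":[0,0.7,0.7,0.7,0.7]}
{"offset":[[0.0,0.01,3.35],[0,0,0],[0.0,-0.0,-0.0],[0,0,0],[0,0,0]],"twist":[[0.0,0.0,0.0],[0,0,0],[0.0,0.0,0.0],[0,0,0],[0,0,0]],"grip":[0.7,0.7,0,0,0]}
{"offset":[[0,0,0],[0,0,0]],"twist":[[0,0,0],[0,0,0]],"grip":[0,0]}
```

>>> {"name": "move_arm", "arguments": {
  "offset": [
    [-2.5, 0, -1],
    [0, 0, -3],
    [2.1, 2.6, -1.5],
    [2, 2.6, 0],
    [0, 0, 0]
  ],
  "twist": [
    [0, 0, 0],
    [0, 0, 0],
    [0, 0, 0],
    [0, 0, 0],
    [0, 0, 0]
  ],
  "grip": [0, 0, 0.7, 0.7, 0.7]
}}

```text
time: 4.8
ee_pos: [0.5466, 0.0374, 0.1412]
tcp_rot: [179.9, 0.2, 170.6]
wrist_force: [-0.2, -0.7, 0.2]
opening: 0.0435
grasp_force: 0.0
```

```bash
cat > c.py <<'E'
from plan import *
D=down(MAG)
o=bot.get_obs();print(MAG[:3,:3].T@(o['ee_pos']-MAG[:3,3])*1000,o['opening'],o['tcp_rot'])
p=shot('wrist');cv2.imwrite('pics/w1.png',p['color'][...,::-1])
print('nose expected',[proj(p,at(MAG,(x,y,34))) for x,y in((-61,-22),(-61,22),(-21,-22),(-21,22))])
print([ (r['position'],r['p']) for r in finder.pinpoint(p,'blank_0_center')[:2]])
plan([(at(MAG,(-40,0,39.5)),D,.7,1),(at(MAG,(-40,0,39.5)),None,0,3)])
E
python3 c.py
```

```text
[-38.4799   3.056  141.2428] 0.043498703730306974 [179.9212   0.1513 170.5777]
nose expected [array([218.9486, 163.5626]), array([277.4086, 163.5958]), array([220.5409, 212.8779]), array([276.1639, 212.8894])]
[]
{"offset":[[0.1,-0.05,3.36],[0.1,-0.04,3.35],[0.09,-0.05,3.36],[0,0,0],[0.0,0.0,-0.0]],"twist":[[0.0,0.001,0.0],[0.0,0.001,0.0],[0.0,0.001,0.0],[0,0,0],[0.0,0.0,0.0]],"grip":[0.7,0.7,0.7,0.7,0]}
{"offset":[[0,0,0],[0,0,0],[0,0,0]],"twist":[[0,0,0],[0,0,0],[0,0,0]],"grip":[0,0,0]}
```

View pics/w1.png

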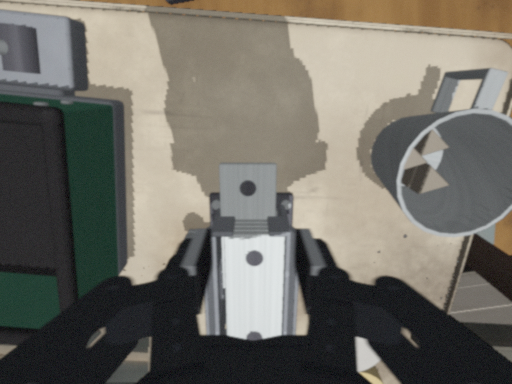

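>>> {"name": "move_arm", "arguments": {
  "offset": [
    [0.1, 0, 2.5],
    [0.1, 0, 2.5],
    [0, 0, 2.6],
    [0, -0.2, 2.5],
    [0, 0, 0]
  ],
  "twist": [
    [0, 0, 0],
    [0, 0, 0],
    [0, 0, 0],
    [0, 0, 0],
    [0, 0, 0]
  ],
  "grip": [0.7, 0.7, 0.7, 0.7, 0.7]
}}

```text
time: 5.4
ee_pos: [0.5434, 0.0323, 0.0345]
tcp_rot: [-179.9, -0.3, 170.4]
wrist_force: [-0.6, -0.1, 0.1]
opening: 0.0596
grasp_force: 0.0
```

>>> {"name": "move_arm", "arguments": {
  "offset": [
    [0, 0, 0],
    [0, 0, 0],
    [0, 0, 0]
  ],
  "twist": [
    [0, 0, 0],
    [0, 0, 0],
    [0, 0, 0]
  ],
  "grip": [0, 0, 0],
  "force": 50
}}

```text
time: 5.7
ee_pos: [0.5458, 0.0336, 0.0388]
tcp_rot: [179.9, 0.1, 170.5]
wrist_force: [-2.3, 3.2, 0.1]
opening: 0.0424
grasp_force: 51.1
```

```bash
cat > c.py <<'E'
from plan import *
o=bot.get_obs();print(MAG[:3,:3].T@(o['ee_pos']-MAG[:3,3])*1000,o['opening'],o['grasp_force'],o['wrist_force'],o['tcp_rot'])
g=0;D=down(TUB)
plan([(at(MAG,(-134,0,39.5)),None,g,0,3.3),(at(MAG,(-134,0,160)),None,g,0),(at(TUB,(-36,0,160)),D,g,1)])
E
python3 c.py
```

```text
[-38.6031  -0.8092  38.8485] 0.042374708723535444 51.106810569763184 [-2.2552  3.2434  0.0651] [179.9431   0.0781 170.451 ]
{"offset":[[3.18,0.02,-0.03],[3.18,0.03,-0.02],[3.18,0.02,-0.03],[-0.01,0.0,-4.02],[-0.0,0.01,-4.01]],"twist":[[0.0,0.0,0.0],[0.0,0.0,0.0],[0.0,0.0,0.0],[0.0,0.0,0.0],[0.0,0.0,0.0]],"grip":[0,0,0,0,0]}
{"offset":[[-0.01,0.0,-4.02],[-1.52,-4.23,-0.0],[-1.62,-4.19,-0.0],[-1.73,-4.15,-0.0],[-1.82,-4.11,-0.01]],"twist":[[0.0,0.0,0.0],[0.0,0.0,0.024],[0.0,0.0,0.024],[0.0,0.0,0.024],[0.0,0.0,0.024]],"grip":[0,0,0,0,0]}
{"offset":[[0,0,0]],"twist":[[0,0,0]],"grip":[0]}
```

>>> {"name": "move_arm", "arguments": {
  "offset": [
    [2, 0, 0],
    [2.5, 0, 0],
    [2.5, 0, 0],
    [2.5, 0, -0.1],
    [0.2, 0, -4]
  ],
  "twist": [
    [0, 0, 0],
    [0, 0, 0],
    [0, 0, 0],
    [0, 0, 0],
    [0, 0, 0]
  ],
  "grip": [0, 0, 0, 0, 0]
}}

```text
time: 6.2
ee_pos: [0.4435, 0.049, 0.0739]
tcp_rot: [-179.8, -0.6, 170.5]
wrist_force: [0.7, 0.0, -1.1]
opening: 0.0425
grasp_force: 51.3
```

>>> {"name": "move_arm", "arguments": {
  "offset": [
    [0, 0, -4],
    [0, 0, -4],
    [0, 0, 0]
  ],
  "twist": [
    [0, 0, 0],
    [0, 0, 0],
    [0, 0, 0]
  ],
  "grip": [0, 0, 0]
}}

```text
time: 6.5
ee_pos: [0.4521, 0.0495, 0.165]
tcp_rot: [179.9, 0.6, 170.4]
wrist_force: [0.3, -0.7, -1.5]
opening: 0.0428
grasp_force: 51.4
```

```bash
cat > c.py <<'E'
from plan import *
o=bot.get_obs();print(o['time'],MAG[:3,:3].T@(o['ee_pos']-MAG[:3,3])*1000,o['opening'],o['grasp_force'],o['wrist_force'],o['tcp_rot'])
p=shot('wrist');cv2.imwrite('pics/w2.png',p['color'][...,::-1])
g=0;D=down(TUB)
plan([(at(TUB,(-36,0,160)),D,g,1),(at(TUB,(-36,0,69)),None,g,2)])
E
python3 c.py
```

```text
6.5 [-133.6586   -0.617   165.012 ] 0.04282968456502795 51.37418210506439 [ 0.3405 -0.7018 -1.5315] [179.8759   0.5722 170.435 ]
{"offset":[[-1.53,-4.21,0.06],[-1.64,-4.17,0.05],[-1.73,-4.13,0.05],[-1.83,-4.09,0.05],[0,0,0]],"twist":[[0.0,0.002,0.024],[0.0,0.002,0.024],[0.0,0.002,0.024],[0.0,0.002,0.024],[0,0,0]],"grip":[0,0,0,0,0]}
{"offset":[[-0.01,-0.01,4.55],[-0.01,-0.0,4.55],[0,0,0],[0,0,0]],"twist":[[0.0,0.0,0.0],[0.0,0.0,0.0],[0,0,0],[0,0,0]],"grip":[0,0,0,0]}
```

View pics/w2.png

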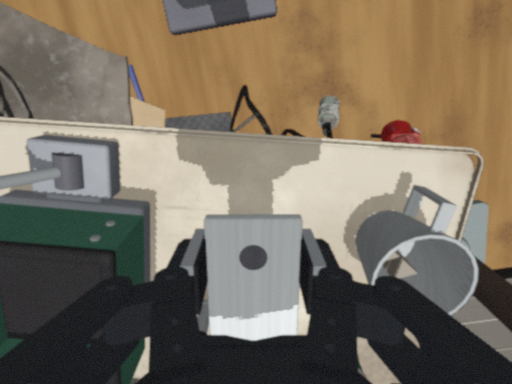

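>>> {"name": "move_arm", "arguments": {
  "offset": [
    [-1.5, -4.2, 0],
    [-1.6, -4.2, 0],
    [-1.7, -4.1, 0],
    [-1.8, -4.1, 0.2],
    [0, 0, 0]
  ],
  "twist": [
    [0, 0, 0.024],
    [0, 0, 0.024],
    [0, 0, 0.024],
    [0, 0, 0.024],
    [0, 0, 0]
  ],
  "grip": [0, 0, 0, 0, 0]
}}

```text
time: 7.05
ee_pos: [0.4808, -0.1308, 0.1551]
tcp_rot: [-179.9, -0.0, 164.6]
wrist_force: [-0.9, 0.8, -0.6]
opening: 0.0427
grasp_force: 51.4
```

```bash
cat > c.py <<'E'
from plan import *
o=bot.get_obs();print(o['time'],TUB[:3,:3].T@(o['ee_pos']-TUB[:3,3])*1000,o['opening'],o['grasp_force'],o['tcp_rot'])
g=0;D=down(TUB)
plan([(at(TUB,(-36,0,69)),D,g,2)])
E
python3 c.py
```

```text
7.05 [-37.9046  -4.6739 155.136 ] 0.04266889058275681 51.41130030155182 [-179.9162   -0.0311  164.6234]
{"offset":[[-0.1,0.24,4.31],[-0.09,0.24,4.3],[0,0,0],[0,0,0]],"twist":[[-0.001,-0.0,-0.002],[-0.001,-0.0,-0.002],[0,0,0],[0,0,0]],"grip":[0,0,0,0]}
```

>>> {"name": "move_arm", "arguments": {
  "offset": [
    [-0.1, 0.2, 4.3],
    [-0.1, 0.2, 4.3],
    [0, 0, 0],
    [0, 0, 0]
  ],
  "twist": [
    [0, 0, -0.002],
    [0, 0, -0.002],
    [0, 0, 0],
    [0, 0, 0]
  ],
  "grip": [0, 0, 0.7, 0.7]
}}

```text
time: 7.45
ee_pos: [0.4826, -0.1239, 0.0702]
tcp_rot: [-179.8, -0.1, 165.1]
wrist_force: [-0.9, -6.7, -1.3]
opening: 0.0593
grasp_force: 0.0
```

>>> {"name": "move_arm", "arguments": {
  "offset": [
    [0, 0, -4.6],
    [0, 0, -4.6]
  ],
  "twist": [
    [0, 0, 0],
    [0, 0, 0]
  ],
  "grip": [0.7, 0]
}}

```text
time: 7.65
ee_pos: [0.483, -0.1228, 0.1647]
tcp_rot: [-180.0, -0.1, 165.2]
wrist_force: [-0.0, 0.4, 1.0]
opening: 0.0469
grasp_force: 0.0
```

```bash
cat > look.py <<'E'
from plan import *
p=shot('wrist');P=cloud(p)
L=(P-TUB[:3,3])@TUB[:3,:3];m=(abs(L[...,0])<.06)&(abs(L[...,1])<.058)&(L[...,2]>.0455)&(L[...,2]<.105)&(p['depth']>0)
q=L[m];
if len(q)>50:
    c,s,a=cv2.minAreaRect((q[:,:2]*1000).astype(np.float32));print('in tub:',np.round(c),np.round(s),round(a),len(q),np.round(np.percentile(q[:,2]*1000,[5,50,95])))
E
cat > c.py <<'E'
from look import *
cv2.imwrite('pics/w3.png',p['color'][...,::-1])
o=bot.get_obs();print(o['time'],TUB[:3,:3].T@(o['ee_pos']-TUB[:3,3])*1000,o['opening'])
D=down(MAG)
plan([(at(MAG,(39,-52,150)),D,0,0),(at(MAG,(39,-52,84)),None,0,0)])
E
python3 c.py
```

```text
in tub: [-3.  4.] [99. 44.] 0 5655 [47. 48. 49.]
7.7 [-35.2012   3.7182 173.6904] 0.038881289926550995
{"offset":[[-2.5,3.08,0.62],[-2.57,3.03,0.61],[-2.64,2.97,0.6],[-2.7,2.9,0.59],[-0.01,0.0,3.3]],"twist":[[-0.0,0.003,-0.023],[-0.0,0.003,-0.023],[-0.0,0.003,-0.023],[-0.0,0.003,-0.023],[0.0,0.0,0.0]],"grip":[0,0,0,0,0]}
{"offset":[[-0.0,0.01,3.3]],"twist":[[0.0,0.0,0.0]],"grip":[0]}
```

View pics/w3.png

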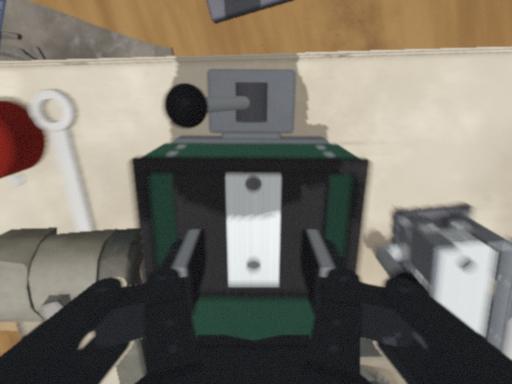

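>>> {"name": "move_arm", "arguments": {
  "offset": [
    [-2.5, 3.1, 0],
    [-2.6, 3, 0],
    [-2.6, 3, 0.6],
    [-2.7, 2.9, 0.6],
    [0, 0, 0]
  ],
  "twist": [
    [0, 0, -0.023],
    [0, 0, -0.023],
    [0, 0, -0.023],
    [0, 0, -0.023],
    [0, 0, 0]
  ],
  "grip": [0, 0, 0, 0, 0]
}}

```text
time: 8.2
ee_pos: [0.6144, -0.0263, 0.1504]
tcp_rot: [180.0, 0.0, 170.7]
wrist_force: [-1.3, -0.3, -0.9]
opening: -0.0002
grasp_force: 0.0
```

>>> {"name": "move_arm", "arguments": {
  "offset": [
    [0, 0, 0]
  ],
  "twist": [
    [0, 0, 0]
  ],
  "grip": [0]
}}

```text
time: 8.3
ee_pos: [0.6123, -0.0284, 0.1515]
tcp_rot: [-180.0, 0.0, 170.5]
wrist_force: [-0.9, -0.7, -0.3]
opening: 0.0002
grasp_force: 0.0
```

```bash
cat > m.py <<'E'
from plan import *
def st(T,n):
    o=bot.get_obs();print(round(o['time'],2),n,T[:3,:3].T@(o['ee_pos']-T[:3,3])*1000,'op',round(o['opening'],4),round(o['grasp_force'],1),o['tcp_rot'])
    return st
E
cat > k.py <<'E'
from m import *
st(MAG,'mag');plan([(at(MAG,(39,-52,84)),down(MAG),0,0)])
E
python3 k.py
```

```text
8.3 mag [ 37.1794 -51.0095 151.5356] op 0.0002 0.0 [-179.9895    0.0247  170.5326]
{"offset":[[-0.09,-0.05,3.38],[-0.09,-0.05,3.37]],"twist":[[-0.0,0.0,0.0],[-0.0,0.0,0.0]],"grip":[0,0]}
```

>>> {"name": "move_arm", "arguments": {
  "offset": [
    [-0.1, 0, 3.4],
    [-0.1, 0, 3.3],
    [0.8, 0, 0],
    [1.2, 0, 0],
    [1.2, 0, 0]
  ],
  "twist": [
    [0, 0, 0],
    [0, 0, 0],
    [0, 0, 0],
    [0, 0, 0],
    [0, 0, 0]
  ],
  "grip": [0, 0, 0, 0, 0]
}}

```text
time: 8.8
ee_pos: [0.5825, -0.0251, 0.0859]
tcp_rot: [-180.0, 0.2, 170.4]
wrist_force: [6.6, -2.4, -5.4]
opening: -0.0001
grasp_force: 3.4
```

>>> {"name": "move_arm", "arguments": {
  "offset": [
    [1.2, 0, 0],
    [1, 0, 0],
    [0.5, 0, 0],
    [0, 0, 0]
  ],
  "twist": [
    [0, 0, 0],
    [0, 0, 0],
    [0, 0, 0],
    [0, 0, 0]
  ],
  "grip": [0, 0, 0, 0]
}}

```text
time: 9.2
ee_pos: [0.5593, -0.0214, 0.0871]
tcp_rot: [-180.0, 0.7, 170.4]
wrist_force: [23.0, -7.1, -14.0]
opening: 0.0001
grasp_force: 12.0
```

>>> {"name": "move_arm", "arguments": {
  "offset": [
    [-2.5, 0, -1],
    [0, 0, -3],
    [2.2, 2.6, -1],
    [2.2, 2.6, 0],
    [0, 0, 0]
  ],
  "twist": [
    [0, 0, 0],
    [0, 0, 0],
    [0, 0, 0],
    [0, 0, 0],
    [0, 0, 0]
  ],
  "grip": [0, 0, 0.7, 0.7, 0.7]
}}

```text
time: 9.7
ee_pos: [0.544, 0.0364, 0.1372]
tcp_rot: [179.9, 0.2, 170.5]
wrist_force: [0.4, -0.7, -0.3]
opening: 0.0432
grasp_force: 0.0
```

>>> {"name": "move_arm", "arguments": {
  "offset": [
    [0, 0, 0]
  ],
  "twist": [
    [0, 0, 0]
  ],
  "grip": [0.7]
}}

```text
time: 9.8
ee_pos: [0.5453, 0.0346, 0.1361]
tcp_rot: [180.0, 0.2, 170.5]
wrist_force: [-0.4, 1.2, -0.9]
opening: 0.0578
grasp_force: 0.0
```

```bash
cat > n.py <<'E'
from m import *
st(MAG,'mag');p=shot('wrist');P=cloud(p)
L=(P-MAG[:3,3])@MAG[:3,:3]*1000
m=(L[...,0]<-24)&(L[...,0]>-80)&(abs(L[...,1])<40)&(L[...,2]>29)&(L[...,2]<42);q=L[m]
print('nose',len(q),q.min(0) if len(q) else '',q.max(0) if len(q) else '')
plan([(at(MAG,(-40,0,39.5)),down(MAG),.7,0,2.6)])
E
python3 n.py
```

```text
9.8 mag [-39.2599   0.1716 136.1368] op 0.0578 0.0 [179.9742   0.184  170.4854]
nose 2754 [-61.218  -17.5663  29.1647] [-24.0053  26.472   35.5131]
{"offset":[[0.03,0.01,2.4],[0.03,0.0,2.4],[0.03,0.01,2.4],[0.03,0.0,2.4]],"twist":[[0.0,0.001,-0.0],[0.0,0.001,-0.0],[0.0,0.001,-0.0],[0.0,0.001,-0.0]],"grip":[0.7,0.7,0.7,0.7]}
```

>>> {"name": "move_arm", "arguments": {
  "offset": [
    [0, 0.1, 2.4],
    [0, 0.1, 2.4],
    [0, 0.1, 2.4],
    [0, 0, 2.4],
    [0, 0, 0]
  ],
  "twist": [
    [0, 0, 0],
    [0, 0, 0],
    [0, 0, 0],
    [0, 0, 0],
    [0, 0, 0]
  ],
  "grip": [0.7, 0.7, 0.7, 0.7, 0.7]
}}

```text
time: 10.35
ee_pos: [0.5443, 0.0364, 0.0347]
tcp_rot: [-179.9, -0.3, 170.4]
wrist_force: [-0.2, -0.8, 0.3]
opening: 0.0599
grasp_force: 0.0
```

>>> {"name": "move_arm", "arguments": {
  "offset": [
    [0, 0, 0],
    [0, 0, 0],
    [0, 0, 0]
  ],
  "twist": [
    [0, 0, 0],
    [0, 0, 0],
    [0, 0, 0]
  ],
  "grip": [0, 0, 0]
}}

```text
time: 10.65
ee_pos: [0.5467, 0.0372, 0.0387]
tcp_rot: [-180.0, 0.1, 170.4]
wrist_force: [-1.1, -2.8, 3.1]
opening: 0.0428
grasp_force: 51.4
```

>>> {"name": "move_arm", "arguments": {
  "offset": [
    [2, 0, 0],
    [2.5, 0, 0],
    [2.5, 0, 0],
    [2.5, 0, -0.1],
    [0.2, 0, -4]
  ],
  "twist": [
    [0, 0, 0],
    [0, 0, 0],
    [0, 0, 0],
    [0, 0, 0],
    [0, 0, 0]
  ],
  "grip": [0, 0, 0, 0, 0]
}}

```text
time: 11.15
ee_pos: [0.4442, 0.0534, 0.0736]
tcp_rot: [-179.8, -0.6, 170.5]
wrist_force: [0.2, -0.6, -1.3]
opening: 0.0425
grasp_force: 51.2
```

>>> {"name": "move_arm", "arguments": {
  "offset": [
    [0, 0, -4],
    [0, 0, -4],
    [0, 0, 0],
    [0, 0, 0]
  ],
  "twist": [
    [0, 0, 0],
    [0, 0, 0],
    [0, 0, 0],
    [0, 0, 0]
  ],
  "grip": [0, 0, 0, 0]
}}

```text
time: 11.55
ee_pos: [0.4512, 0.0537, 0.1598]
tcp_rot: [179.9, 0.2, 170.4]
wrist_force: [-0.2, 0.1, -1.4]
opening: 0.0426
grasp_force: 51.3
```

```bash
cat > g.py <<'E'
from m import *
st(MAG,'mag');p=shot('wrist')
# depth of held nose in tool frame
P=(cloud(p)-bot.get_obs()['ee_pos'])@att(bot.get_obs()['tcp_rot'])*1000
m=(abs(P[...,1])<16)&(P[...,2]>-5)&(P[...,2]<30)&(abs(P[...,0])<40);q=P[m]
if len(q): print('held x',q[:,0].min(),q[:,0].max(),'z med',np.median(q[:,2]),'slope',np.polyfit(q[:,0],q[:,2],1)[0],len(q))
plan([(at(TUB,(-36,0,165)),down(TUB),0,0)])
E
python3 g.py
```

```text
11.55 mag [-135.2484    3.4585  159.8009] op 0.0426 51.3 [179.9474   0.1811 170.4461]
held x -39.999822829616654 21.966268946743032 z med 4.021442227572891 slope 0.010181770132118361 8108
{"offset":[[-1.57,-4.31,-0.16],[-1.67,-4.27,-0.17],[-1.78,-4.23,-0.16],[-1.87,-4.19,-0.17]],"twist":[[0.0,0.0,0.024],[0.0,0.0,0.024],[0.0,0.0,0.024],[0.0,0.0,0.024]],"grip":[0,0,0,0]}
```

>>> {"name": "move_arm", "arguments": {
  "offset": [
    [-1.6, -4.3, -0.1],
    [-1.7, -4.3, -0.1],
    [-1.8, -4.2, -0.1],
    [-1.9, -4.2, -0.2],
    [0, 0, 0]
  ],
  "twist": [
    [0, 0, 0.024],
    [0, 0, 0.024],
    [0, 0, 0.024],
    [0, 0, 0.024],
    [0, 0, 0]
  ],
  "grip": [0, 0, 0, 0, 0]
}}

```text
time: 12.1
ee_pos: [0.4846, -0.1312, 0.1616]
tcp_rot: [-179.9, -0.1, 164.6]
wrist_force: [-0.2, 0.6, -1.0]
opening: 0.0427
grasp_force: 51.3
```

>>> {"name": "move_arm", "arguments": {
  "offset": [
    [0, 0, 4.5],
    [0, 0, 4.5],
    [0, 0, 0],
    [0, 0, 0],
    [0, 0, 0]
  ],
  "twist": [
    [0, 0, 0],
    [0, 0, 0],
    [0, 0, 0],
    [0, 0, 0],
    [0, 0, 0]
  ],
  "grip": [0, 0, 0, 0.7, 0.7]
}}

```text
time: 12.6
ee_pos: [0.4842, -0.1263, 0.0725]
tcp_rot: [180.0, -0.1, 165.0]
wrist_force: [-0.5, 0.5, 0.7]
opening: 0.0597
grasp_force: 0.0
```

>>> {"name": "move_arm", "arguments": {
  "offset": [
    [0, 0, -4.6],
    [0, 0, -4.6],
    [0, 0, 0],
    [0, 0, 0]
  ],
  "twist": [
    [0, 0, 0],
    [0, 0, 0],
    [0, 0, 0],
    [0, 0, 0]
  ],
  "grip": [0.7, 0.7, 0, 0]
}}

```text
time: 13.0
ee_pos: [0.4852, -0.127, 0.1662]
tcp_rot: [-180.0, 0.1, 165.0]
wrist_force: [1.3, 0.8, -0.3]
opening: 0.0317
grasp_force: 0.0
```

```bash
cat > t.py <<'E'
from m import *
from look import *
st(TUB,'tub')
plan([(at(MAG,(39,-52,150)),down(MAG),0,1),(at(MAG,(39,-52,84)),None,0,0)])
E
python3 t.py
```

```text
in tub: [-2.  3.] [106.  49.] 0 6705 [53. 55. 56.]
13.05 tub [-35.2587   0.1918 164.862 ] op 0.024 0.0 [-179.9959   -0.0234  164.9579]
{"offset":[[-2.49,3.18,0.37],[-2.57,3.12,0.37],[-2.64,3.06,0.37],[-2.71,3.0,0.37],[0,0,0]],"twist":[[-0.0,-0.0,-0.024],[-0.0,-0.0,-0.024],[-0.0,-0.0,-0.024],[-0.0,-0.0,-0.024],[0,0,0]],"grip":[0,0,0,0,0]}
{"offset":[[-0.0,0.0,3.3],[-0.01,0.0,3.3]],"twist":[[0.0,0.0,0.0],[0.0,0.0,0.0]],"grip":[0,0]}
```

>>> {"name": "move_arm", "arguments": {
  "offset": [
    [-2.5, 3.2, 0.3],
    [-2.6, 3.1, 0.4],
    [-2.6, 3.1, 0.4],
    [-2.7, 3, 0.4],
    [0, 0, 0]
  ],
  "twist": [
    [0, 0, -0.024],
    [0, 0, -0.024],
    [0, 0, -0.024],
    [0, 0, -0.024],
    [0, 0, 0]
  ],
  "grip": [0, 0, 0, 0, 0]
}}

```text
time: 13.55
ee_pos: [0.6154, -0.0267, 0.146]
tcp_rot: [180.0, -0.3, 170.7]
wrist_force: [-0.7, -0.1, -0.3]
opening: -0.0004
grasp_force: 0.0
```

>>> {"name": "move_arm", "arguments": {
  "offset": [
    [0, 0, 0],
    [0, 0, 3.3],
    [0, 0, 3.3],
    [0.8, 0, 0],
    [1.2, 0, 0]
  ],
  "twist": [
    [0, 0, 0],
    [0, 0, 0],
    [0, 0, 0],
    [0, 0, 0],
    [0, 0, 0]
  ],
  "grip": [0, 0, 0, 0, 0]
}}

```text
time: 14.05
ee_pos: [0.5932, -0.0271, 0.0839]
tcp_rot: [-180.0, -0.0, 170.4]
wrist_force: [5.4, -2.6, -4.2]
opening: -0.0
grasp_force: 2.6
```

>>> {"name": "move_arm", "arguments": {
  "offset": [
    [1.2, 0, 0],
    [1.2, 0, 0],
    [1, 0, 0],
    [0.4, 0, 0],
    [0, 0, 0]
  ],
  "twist": [
    [0, 0, 0],
    [0, 0, 0],
    [0, 0, 0],
    [0, 0, 0],
    [0, 0, 0]
  ],
  "grip": [0, 0, 0, 0, 0]
}}

```text
time: 14.55
ee_pos: [0.5594, -0.0214, 0.0865]
tcp_rot: [-180.0, 0.5, 170.4]
wrist_force: [19.8, -5.0, -12.7]
opening: 0.0003
grasp_force: 10.6
```

>>> {"name": "move_arm", "arguments": {
  "offset": [
    [-2.5, 0, -1],
    [0, 0, -3],
    [2.2, 2.6, -1],
    [2.2, 2.6, 0],
    [0, 0, 0]
  ],
  "twist": [
    [0, 0, 0],
    [0, 0, 0],
    [0, 0, 0],
    [0, 0, 0],
    [0, 0, 0]
  ],
  "grip": [0, 0, 0.7, 0.7, 0.7]
}}

```text
time: 15.05
ee_pos: [0.5447, 0.0362, 0.1368]
tcp_rot: [179.9, 0.1, 170.5]
wrist_force: [0.7, -0.8, -0.2]
opening: 0.0433
grasp_force: 0.0
```

>>> {"name": "move_arm", "arguments": {
  "offset": [
    [0, 0, 0]
  ],
  "twist": [
    [0, 0, 0]
  ],
  "grip": [0.7]
}}

```text
time: 15.15
ee_pos: [0.5461, 0.0345, 0.136]
tcp_rot: [180.0, 0.1, 170.5]
wrist_force: [-0.1, -0.4, -0.2]
opening: 0.0582
grasp_force: 0.0
```

```bash
python3 n.py
```

```text
15.15 mag [-38.4341   0.1136 136.0174] op 0.0582 0.0 [179.9909   0.1045 170.4759]
nose 2765 [-61.2234 -18.548   29.0103] [-24.0082  25.5375  35.9041]
{"offset":[[0.05,0.01,2.4],[0.05,0.01,2.4],[0.05,0.0,2.4],[0.06,0.01,2.41]],"twist":[[0.0,0.0,-0.0],[0.0,0.0,-0.0],[0.0,0.0,-0.0],[0.0,0.0,-0.0]],"grip":[0.7,0.7,0.7,0.7]}
```

>>> {"name": "move_arm", "arguments": {
  "offset": [
    [0.1, 0.1, 2.4],
    [0, 0.1, 2.4],
    [0.1, 0.1, 2.4],
    [0, 0, 2.4],
    [0, 0, 0]
  ],
  "twist": [
    [0, 0, 0],
    [0, 0, 0],
    [0, 0, 0],
    [0, 0, 0],
    [0, 0, 0]
  ],
  "grip": [0.7, 0.7, 0.7, 0.7, 0.7]
}}

```text
time: 15.7
ee_pos: [0.5433, 0.0367, 0.0353]
tcp_rot: [-179.9, -0.3, 170.4]
wrist_force: [-1.3, -1.1, -0.5]
opening: 0.0598
grasp_force: 0.0
```

>>> {"name": "move_arm", "arguments": {
  "offset": [
    [0, 0, 0],
    [0, 0, 0],
    [0, 0, 0]
  ],
  "twist": [
    [0, 0, 0],
    [0, 0, 0],
    [0, 0, 0]
  ],
  "grip": [0, 0, 0]
}}

```text
time: 16.0
ee_pos: [0.5459, 0.0375, 0.0396]
tcp_rot: [180.0, 0.1, 170.4]
wrist_force: [0.2, -1.0, -0.8]
opening: 0.0427
grasp_force: 50.9
```

>>> {"name": "move_arm", "arguments": {
  "offset": [
    [2, 0, 0],
    [2.5, 0, 0],
    [2.5, 0, 0],
    [2.5, 0, -0.1],
    [0.2, 0, -4]
  ],
  "twist": [
    [0, 0, 0],
    [0, 0, 0],
    [0, 0, 0],
    [0, 0, 0],
    [0, 0, 0]
  ],
  "grip": [0, 0, 0, 0, 0]
}}

```text
time: 16.5
ee_pos: [0.4433, 0.0537, 0.0746]
tcp_rot: [-179.8, -0.6, 170.5]
wrist_force: [0.7, 0.0, -1.9]
opening: 0.0424
grasp_force: 51.2
```

>>> {"name": "move_arm", "arguments": {
  "offset": [
    [0, 0, -4],
    [0, 0, -4],
    [0, 0, 0],
    [0, 0, 0]
  ],
  "twist": [
    [0, 0, 0],
    [0, 0, 0],
    [0, 0, 0],
    [0, 0, 0]
  ],
  "grip": [0, 0, 0, 0]
}}

```text
time: 16.9
ee_pos: [0.4503, 0.054, 0.1608]
tcp_rot: [179.9, 0.2, 170.4]
wrist_force: [-0.7, -0.7, -1.3]
opening: 0.0425
grasp_force: 51.2
```

```bash
python3 g.py
```

```text
16.9 mag [-136.1348    3.5747  160.7618] op 0.0425 51.2 [179.9462   0.175  170.4468]
held x -39.987573289716195 21.03619102317583 z med 4.766081697470196 slope 0.011031453552627727 7945
{"offset":[[-1.59,-4.31,-0.14],[-1.7,-4.28,-0.14],[-1.8,-4.23,-0.14],[-1.9,-4.19,-0.14]],"twist":[[0.0,0.0,0.024],[0.0,0.0,0.024],[0.0,0.0,0.024],[0.0,0.0,0.024]],"grip":[0,0,0,0]}
```

>>> {"name": "move_arm", "arguments": {
  "offset": [
    [-1.6, -4.3, -0.1],
    [-1.7, -4.3, -0.1],
    [-1.8, -4.2, -0.1],
    [-1.9, -4.2, -0.2],
    [0, 0, 0]
  ],
  "twist": [
    [0, 0, 0.024],
    [0, 0, 0.024],
    [0, 0, 0.024],
    [0, 0, 0.024],
    [0, 0, 0]
  ],
  "grip": [0, 0, 0, 0, 0]
}}

```text
time: 17.45
ee_pos: [0.4837, -0.131, 0.1626]
tcp_rot: [-179.9, -0.1, 164.6]
wrist_force: [-0.5, 0.9, -1.6]
opening: 0.0425
grasp_force: 51.3
```

>>> {"name": "move_arm", "arguments": {
  "offset": [
    [0, 0, 4.2],
    [0, 0, 4.2],
    [0, 0, 0],
    [0, 0, 0],
    [0, 0, 0]
  ],
  "twist": [
    [0, 0, 0],
    [0, 0, 0],
    [0, 0, 0],
    [0, 0, 0],
    [0, 0, 0]
  ],
  "grip": [0, 0, 0, 0.7, 0.7]
}}

```text
time: 17.95
ee_pos: [0.4838, -0.1265, 0.0804]
tcp_rot: [-180.0, -0.0, 165.0]
wrist_force: [0.2, -0.6, 0.8]
opening: 0.0594
grasp_force: 0.0
```

>>> {"name": "move_arm", "arguments": {
  "offset": [
    [0, 0, -4.2],
    [0, 0, -4.2],
    [0, 0, 0],
    [0, 0, 0]
  ],
  "twist": [
    [0, 0, 0],
    [0, 0, 0],
    [0, 0, 0],
    [0, 0, 0]
  ],
  "grip": [0.7, 0.7, 0, 0]
}}

```text
time: 18.35
ee_pos: [0.4846, -0.1268, 0.1659]
tcp_rot: [-180.0, 0.2, 165.0]
wrist_force: [-0.1, 1.1, 0.1]
opening: 0.0313
grasp_force: 0.0
```

```bash
python3 t.py
```

```text
in tub: [-3.  3.] [108.  48.] 0 7031 [61. 62. 63.]
18.4 tub [-35.8299   0.1848 164.6166] op 0.0237 0.0 [-179.996     0.0421  164.9572]
{"offset":[[-2.51,3.18,0.37],[-2.58,3.12,0.37],[-2.65,3.06,0.36],[-2.73,3.0,0.37],[0,0,0]],"twist":[[-0.0,0.0,-0.024],[-0.0,0.0,-0.024],[-0.0,0.0,-0.024],[-0.0,0.0,-0.024],[0,0,0]],"grip":[0,0,0,0,0]}
{"offset":[[0.0,0.0,3.3],[0.01,0.0,3.3]],"twist":[[0.0,0.0,0.0],[0.0,0.0,0.0]],"grip":[0,0]}
```

Blank 4 of 5: same cycle.

>>> {"name": "move_arm", "arguments": {
  "offset": [
    [-2.5, 3.2, 0.3],
    [-2.6, 3.1, 0.4],
    [-2.6, 3.1, 0.4],
    [-2.7, 3, 0.4],
    [0, 0, 0]
  ],
  "twist": [
    [0, 0, -0.024],
    [0, 0, -0.024],
    [0, 0, -0.024],
    [0, 0, -0.024],
    [0, 0, 0]
  ],
  "grip": [0, 0, 0, 0, 0]
}}

```text
time: 18.9
ee_pos: [0.6148, -0.0264, 0.1456]
tcp_rot: [180.0, -0.2, 170.7]
wrist_force: [-1.0, 0.2, -0.3]
opening: 0.0001
grasp_force: 0.0
```

>>> {"name": "move_arm", "arguments": {
  "offset": [
    [0, 0, 0],
    [0, 0, 3.3],
    [0, 0, 3.3],
    [0.8, 0, 0],
    [1.2, 0, 0]
  ],
  "twist": [
    [0, 0, 0],
    [0, 0, 0],
    [0, 0, 0],
    [0, 0, 0],
    [0, 0, 0]
  ],
  "grip": [0, 0, 0, 0, 0]
}}

```text
time: 19.4
ee_pos: [0.5924, -0.0268, 0.0832]
tcp_rot: [-180.0, -0.0, 170.4]
wrist_force: [3.6, -1.8, -2.6]
opening: -0.0001
grasp_force: 2.1
```

>>> {"name": "move_arm", "arguments": {
  "offset": [
    [1.2, 0, 0],
    [1.2, 0, 0],
    [1, 0, 0],
    [0.4, 0, 0],
    [0, 0, 0]
  ],
  "twist": [
    [0, 0, 0],
    [0, 0, 0],
    [0, 0, 0],
    [0, 0, 0],
    [0, 0, 0]
  ],
  "grip": [0, 0, 0, 0, 0]
}}

```text
time: 19.9
ee_pos: [0.5594, -0.0212, 0.0857]
tcp_rot: [-180.0, 0.6, 170.4]
wrist_force: [24.4, -6.9, -13.0]
opening: -0.0002
grasp_force: 12.2
```

>>> {"name": "move_arm", "arguments": {
  "offset": [
    [-2.5, 0, -1],
    [0, 0, -3],
    [2.2, 2.6, -1],
    [2.2, 2.6, 0],
    [0, 0, 0]
  ],
  "twist": [
    [0, 0, 0],
    [0, 0, 0],
    [0, 0, 0],
    [0, 0, 0],
    [0, 0, 0]
  ],
  "grip": [0, 0, 0.7, 0.7, 0.7]
}}

```text
time: 20.4
ee_pos: [0.544, 0.0365, 0.1359]
tcp_rot: [179.9, 0.1, 170.5]
wrist_force: [-0.2, -0.1, 0.6]
opening: 0.0432
grasp_force: 0.0
```

>>> {"name": "move_arm", "arguments": {
  "offset": [
    [0, 0, 0]
  ],
  "twist": [
    [0, 0, 0]
  ],
  "grip": [0.7]
}}

```text
time: 20.5
ee_pos: [0.5453, 0.0347, 0.1351]
tcp_rot: [180.0, 0.1, 170.5]
wrist_force: [-0.1, -0.4, -0.3]
opening: 0.0581
grasp_force: 0.0
```

```bash
python3 n.py
```

```text
20.5 mag [-39.2392   0.2539 135.0841] op 0.0581 0.0 [179.986    0.1107 170.479 ]
nose 2761 [-61.4233 -18.8394  29.0081] [-24.008   25.3519  36.5325]
{"offset":[[0.03,0.0,2.38],[0.03,0.0,2.38],[0.03,0.01,2.38],[0.04,0.0,2.37]],"twist":[[0.0,0.0,-0.0],[0.0,0.0,-0.0],[0.0,0.0,-0.0],[0.0,0.0,-0.0]],"grip":[0.7,0.7,0.7,0.7]}
```

>>> {"name": "move_arm", "arguments": {
  "offset": [
    [0, 0.1, 2.4],
    [0, 0.1, 2.4],
    [0, 0.1, 2.4],
    [0, 0, 2.3],
    [0, 0, 0]
  ],
  "twist": [
    [0, 0, 0],
    [0, 0, 0],
    [0, 0, 0],
    [0, 0, 0],
    [0, 0, 0]
  ],
  "grip": [0.7, 0.7, 0.7, 0.7, 0.7]
}}

```text
time: 21.05
ee_pos: [0.5445, 0.0366, 0.0354]
tcp_rot: [-179.9, -0.3, 170.4]
wrist_force: [-0.2, 0.0, 0.1]
opening: 0.06
grasp_force: 0.0
```

>>> {"name": "move_arm", "arguments": {
  "offset": [
    [0, 0, 0],
    [0, 0, 0],
    [0, 0, 0]
  ],
  "twist": [
    [0, 0, 0],
    [0, 0, 0],
    [0, 0, 0]
  ],
  "grip": [0, 0, 0]
}}

```text
time: 21.35
ee_pos: [0.5471, 0.0375, 0.0396]
tcp_rot: [180.0, 0.1, 170.4]
wrist_force: [0.5, -0.7, -0.2]
opening: 0.0428
grasp_force: 51.1
```

>>> {"name": "move_arm", "arguments": {
  "offset": [
    [2, 0, 0],
    [2.5, 0, 0],
    [2.5, 0, 0],
    [2.5, 0, -0.1],
    [0.2, 0, -4]
  ],
  "twist": [
    [0, 0, 0],
    [0, 0, 0],
    [0, 0, 0],
    [0, 0, 0],
    [0, 0, 0]
  ],
  "grip": [0, 0, 0, 0, 0]
}}

```text
time: 21.85
ee_pos: [0.4444, 0.0536, 0.0746]
tcp_rot: [-179.8, -0.6, 170.5]
wrist_force: [0.9, 0.1, -0.4]
opening: 0.0421
grasp_force: 51.2
```

>>> {"name": "move_arm", "arguments": {
  "offset": [
    [0, 0, -4],
    [0, 0, -4],
    [0, 0, 0],
    [0, 0, 0]
  ],
  "twist": [
    [0, 0, 0],
    [0, 0, 0],
    [0, 0, 0],
    [0, 0, 0]
  ],
  "grip": [0, 0, 0, 0]
}}

```text
time: 22.25
ee_pos: [0.4514, 0.0539, 0.1607]
tcp_rot: [180.0, 0.2, 170.4]
wrist_force: [-1.2, 0.2, -1.7]
opening: 0.0423
grasp_force: 51.2
```

```bash
python3 g.py
```

```text
22.25 mag [-135.055     3.641   160.7296] op 0.0423 51.2 [179.9502   0.167  170.4458]
held x -39.999002358642755 22.61303218331496 z med 4.757577408476255 slope 0.008728630030066376 8095
{"offset":[[-1.56,-4.32,-0.14],[-1.67,-4.28,-0.14],[-1.77,-4.23,-0.14],[-1.87,-4.19,-0.14]],"twist":[[0.0,0.0,0.024],[0.0,0.0,0.024],[0.0,0.0,0.024],[0.0,0.0,0.024]],"grip":[0,0,0,0]}
```

>>> {"name": "move_arm", "arguments": {
  "offset": [
    [-1.6, -4.3, -0.1],
    [-1.7, -4.3, -0.1],
    [-1.8, -4.2, -0.1],
    [-1.9, -4.2, -0.2],
    [0, 0, 0]
  ],
  "twist": [
    [0, 0, 0.024],
    [0, 0, 0.024],
    [0, 0, 0.024],
    [0, 0, 0.024],
    [0, 0, 0]
  ],
  "grip": [0, 0, 0, 0, 0]
}}

```text
time: 22.8
ee_pos: [0.4848, -0.1311, 0.1626]
tcp_rot: [-179.9, -0.1, 164.6]
wrist_force: [-0.3, 0.5, -0.8]
opening: 0.0427
grasp_force: 51.3
```

>>> {"name": "move_arm", "arguments": {
  "offset": [
    [0, 0, 3.9],
    [0, 0, 3.9],
    [0, 0, 0],
    [0, 0, 0],
    [0, 0, 0]
  ],
  "twist": [
    [0, 0, 0],
    [0, 0, 0],
    [0, 0, 0],
    [0, 0, 0],
    [0, 0, 0]
  ],
  "grip": [0, 0, 0, 0.7, 0.7]
}}

```text
time: 23.3
ee_pos: [0.485, -0.1266, 0.0865]
tcp_rot: [-180.0, -0.0, 165.0]
wrist_force: [-0.1, -0.5, 0.1]
opening: 0.06
grasp_force: 0.0
```

>>> {"name": "move_arm", "arguments": {
  "offset": [
    [0, 0, -3.9],
    [0, 0, -3.9],
    [0, 0, 0],
    [0, 0, 0]
  ],
  "twist": [
    [0, 0, 0],
    [0, 0, 0],
    [0, 0, 0],
    [0, 0, 0]
  ],
  "grip": [0.7, 0.7, 0, 0]
}}

```text
time: 23.7
ee_pos: [0.4858, -0.1269, 0.1657]
tcp_rot: [-180.0, 0.2, 165.0]
wrist_force: [0.1, 0.1, -0.7]
opening: 0.0318
grasp_force: 0.0
```

```bash
python3 t.py
```

```text
in tub: [-4.  3.] [110.  49.] 0 7545 [68. 69. 70.]
23.75 tub [-34.737    0.3642 164.4057] op 0.0241 0.0 [-179.9955    0.0357  164.9552]
{"offset":[[-2.48,3.18,0.36],[-2.55,3.12,0.36],[-2.63,3.06,0.36],[-2.7,2.99,0.37],[0,0,0]],"twist":[[-0.0,0.0,-0.024],[-0.0,0.0,-0.024],[-0.0,0.0,-0.024],[-0.0,0.0,-0.024],[0,0,0]],"grip":[0,0,0,0,0]}
{"offset":[[0.0,-0.0,3.3],[0.01,-0.0,3.3]],"twist":[[0.0,0.0,0.0],[0.0,0.0,0.0]],"grip":[0,0]}
```

>>> {"name": "move_arm", "arguments": {
  "offset": [
    [-2.5, 3.2, 0.3],
    [-2.6, 3.1, 0.4],
    [-2.6, 3.1, 0.4],
    [-2.7, 3, 0.4],
    [0, 0, 0]
  ],
  "twist": [
    [0, 0, -0.024],
    [0, 0, -0.024],
    [0, 0, -0.024],
    [0, 0, -0.024],
    [0, 0, 0]
  ],
  "grip": [0, 0, 0, 0, 0]
}}

```text
time: 24.25
ee_pos: [0.6159, -0.0266, 0.1455]
tcp_rot: [180.0, -0.2, 170.7]
wrist_force: [-1.3, -0.3, -0.5]
opening: 0.0001
grasp_force: 0.0
```

>>> {"name": "move_arm", "arguments": {
  "offset": [
    [0, 0, 0],
    [0, 0, 3.3],
    [0, 0, 3.3],
    [0.8, 0, 0],
    [1.2, 0, 0]
  ],
  "twist": [
    [0, 0, 0],
    [0, 0, 0],
    [0, 0, 0],
    [0, 0, 0],
    [0, 0, 0]
  ],
  "grip": [0, 0, 0, 0, 0]
}}

```text
time: 24.75
ee_pos: [0.5934, -0.0269, 0.0831]
tcp_rot: [-180.0, -0.1, 170.4]
wrist_force: [3.0, -0.9, -1.9]
opening: -0.0001
grasp_force: 1.6
```

>>> {"name": "move_arm", "arguments": {
  "offset": [
    [1.2, 0, 0],
    [1.2, 0, 0],
    [1, 0, 0],
    [0.4, 0, 0],
    [0, 0, 0]
  ],
  "twist": [
    [0, 0, 0],
    [0, 0, 0],
    [0, 0, 0],
    [0, 0, 0],
    [0, 0, 0]
  ],
  "grip": [0, 0, 0, 0, 0]
}}

```text
time: 25.25
ee_pos: [0.5595, -0.021, 0.0853]
tcp_rot: [-180.0, 0.5, 170.4]
wrist_force: [17.5, -6.3, -9.2]
opening: -0.0003
grasp_force: 9.2
```

>>> {"name": "move_arm", "arguments": {
  "offset": [
    [-2.5, 0, -1],
    [0, 0, -3],
    [2.2, 2.6, -1],
    [2.2, 2.6, 0],
    [0, 0, 0]
  ],
  "twist": [
    [0, 0, 0],
    [0, 0, 0],
    [0, 0, 0],
    [0, 0, 0],
    [0, 0, 0]
  ],
  "grip": [0, 0, 0.7, 0.7, 0.7]
}}

```text
time: 25.75
ee_pos: [0.5451, 0.0366, 0.1354]
tcp_rot: [179.9, 0.1, 170.5]
wrist_force: [0.7, -0.6, 0.4]
opening: 0.0434
grasp_force: 0.0
```

>>> {"name": "move_arm", "arguments": {
  "offset": [
    [0, 0, 0]
  ],
  "twist": [
    [0, 0, 0]
  ],
  "grip": [0.7]
}}

```text
time: 25.85
ee_pos: [0.5465, 0.0348, 0.1346]
tcp_rot: [180.0, 0.1, 170.5]
wrist_force: [-0.5, -0.3, -0.1]
opening: 0.0578
grasp_force: 0.0
```

```bash
python3 n.py
```

```text
25.85 mag [-38.1452   0.5405 134.5971] op 0.0578 0.0 [179.9876   0.0721 170.494 ]
nose 2826 [-61.9829 -18.4085  29.0648] [-24.0081  25.5651  35.5073]
{"offset":[[0.06,-0.0,2.37],[0.06,-0.01,2.37],[0.06,-0.0,2.37],[0.05,-0.01,2.36]],"twist":[[0.0,0.0,-0.0],[0.0,0.0,-0.0],[0.0,0.0,-0.0],[0.0,0.0,-0.0]],"grip":[0.7,0.7,0.7,0.7]}
```

>>> {"name": "move_arm", "arguments": {
  "offset": [
    [0.1, 0.1, 2.4],
    [0, 0.1, 2.4],
    [0.1, 0.1, 2.4],
    [0, 0, 2.3],
    [0, 0, 0]
  ],
  "twist": [
    [0, 0, 0],
    [0, 0, 0],
    [0, 0, 0],
    [0, 0, 0],
    [0, 0, 0]
  ],
  "grip": [0.7, 0.7, 0.7, 0.7, 0.7]
}}

```text
time: 26.4
ee_pos: [0.5437, 0.0369, 0.0352]
tcp_rot: [-179.9, -0.3, 170.4]
wrist_force: [-0.7, -0.8, -0.7]
opening: 0.0598
grasp_force: 0.0
```

>>> {"name": "move_arm", "arguments": {
  "offset": [
    [0, 0, 0],
    [0, 0, 0],
    [0, 0, 0]
  ],
  "twist": [
    [0, 0, 0],
    [0, 0, 0],
    [0, 0, 0]
  ],
  "grip": [0, 0, 0]
}}

```text
time: 26.7
ee_pos: [0.5463, 0.0378, 0.0397]
tcp_rot: [180.0, 0.1, 170.4]
wrist_force: [-0.2, 0.4, -0.3]
opening: 0.0427
grasp_force: 51.6
```

>>> {"name": "move_arm", "arguments": {
  "offset": [
    [2, 0, 0],
    [2.5, 0, 0],
    [2.5, 0, 0],
    [2.5, 0, -0.1],
    [0.2, 0, -4]
  ],
  "twist": [
    [0, 0, 0],
    [0, 0, 0],
    [0, 0, 0],
    [0, 0, 0],
    [0, 0, 0]
  ],
  "grip": [0, 0, 0, 0, 0]
}}

```text
time: 27.2
ee_pos: [0.4436, 0.0538, 0.0745]
tcp_rot: [-179.8, -0.6, 170.5]
wrist_force: [0.9, 1.4, -1.2]
opening: 0.0425
grasp_force: 51.6
```

>>> {"name": "move_arm", "arguments": {
  "offset": [
    [0, 0, -4],
    [0, 0, -4],
    [0, 0, 0],
    [0, 0, 0]
  ],
  "twist": [
    [0, 0, 0],
    [0, 0, 0],
    [0, 0, 0],
    [0, 0, 0]
  ],
  "grip": [0, 0, 0, 0]
}}

```text
time: 27.6
ee_pos: [0.4506, 0.0541, 0.1607]
tcp_rot: [180.0, 0.2, 170.4]
wrist_force: [-0.2, 0.6, -2.2]
opening: 0.0426
grasp_force: 51.7
```

```bash
python3 g.py
```

```text
27.6 mag [-135.919     3.7443  160.7254] op 0.0426 51.7 [179.9504   0.1664 170.4458]
held x -39.99093311777237 22.028063799683206 z med 4.674629160112016 slope 0.009274238397545159 8050
{"offset":[[-1.59,-4.32,-0.14],[-1.69,-4.28,-0.14],[-1.79,-4.24,-0.14],[-1.89,-4.19,-0.14]],"twist":[[0.0,0.0,0.024],[0.0,0.0,0.024],[0.0,0.0,0.024],[0.0,0.0,0.024]],"grip":[0,0,0,0]}
```

>>> {"name": "move_arm", "arguments": {
  "offset": [
    [-1.6, -4.3, -0.1],
    [-1.7, -4.3, -0.1],
    [-1.8, -4.2, -0.1],
    [-1.9, -4.2, -0.2],
    [0, 0, 0]
  ],
  "twist": [
    [0, 0, 0.024],
    [0, 0, 0.024],
    [0, 0, 0.024],
    [0, 0, 0.024],
    [0, 0, 0]
  ],
  "grip": [0, 0, 0, 0, 0]
}}

```text
time: 28.15
ee_pos: [0.484, -0.1308, 0.1626]
tcp_rot: [-179.9, -0.1, 164.6]
wrist_force: [0.5, 0.8, -1.8]
opening: 0.0427
grasp_force: 51.7
```

>>> {"name": "move_arm", "arguments": {
  "offset": [
    [0, 0, 3.6],
    [0, 0, 3.5],
    [0, 0, 0],
    [0, 0, 0],
    [0, 0, 0]
  ],
  "twist": [
    [0, 0, 0],
    [0, 0, 0],
    [0, 0, 0],
    [0, 0, 0],
    [0, 0, 0]
  ],
  "grip": [0, 0, 0, 0.7, 0.7]
}}

```text
time: 28.65
ee_pos: [0.4838, -0.1262, 0.0928]
tcp_rot: [-180.0, -0.1, 165.0]
wrist_force: [0.5, 0.4, 0.0]
opening: 0.0595
grasp_force: 0.0
```

>>> {"name": "move_arm", "arguments": {
  "offset": [
    [0, 0, -4],
    [0, 0, -4],
    [2, 4, -3],
    [2, 4, -3],
    [0, 0, 0]
  ],
  "twist": [
    [0, 0, 0],
    [0, 0, 0],
    [0, 0, 0],
    [0, 0, 0],
    [0, 0, 0]
  ],
  "grip": [0.7, 0.7, 0.5, 0.5, 0.5]
}}

```text
time: 29.15
ee_pos: [0.4679, -0.0421, 0.2333]
tcp_rot: [179.9, 0.3, 165.1]
wrist_force: [0.8, -0.1, -0.1]
opening: 0.0426
grasp_force: 0.0
```

```bash
cat > v.py <<'E'
from m import *
from look import *
cv2.imwrite('pics/w4.png',p['color'][...,::-1])
st(TUB,'tub')
t=shot('top');P=cloud(t)
m=((P[...,2]>.068)&(P[...,2]<.085)&(t['depth']>0)).astype(np.uint8)
n,l=cv2.connectedComponents(m);d=np.hypot(P[...,0]-.53,P[...,1]-.2);d[m==0]=9
A=P[l==l.flat[d.argmin()]];print(cv2.minAreaRect((A[:,:2]*1000).astype(np.float32)),len(A))
for im,nm in((t,'top'),(p,'wrist')):
  for k,z in(('cup_handle',.045),('cup_center',.038),('tub',0),('magazine',0)):
    for r in finder.pinpoint(im,k)[:1]: print(nm,k,r['position'],round(r['p'],2),atz(im,r['position'],z))
E
python3 v.py
```

```text
in tub: [-14.   3.] [87. 48.] 0 2991 [49. 76. 77.]
29.2 tub [-72.9734  76.3078 231.1272] op 0.043 0.0 [179.9633   0.2009 165.1383]
((541.5166625976562, 173.56365966796875), (82.53514099121094, 92.20696258544922), 32.20882797241211) 227
top cup_handle [149.0, 222.6] 0.77 [0.5055 0.1904 0.045 ]
top cup_center [159.0, 203.3] 0.69 [0.5513 0.1687 0.038 ]
top tub [284.7, 214.8] 0.91 [ 0.5206 -0.1294  0.    ]
wrist cup_handle [485.6, 126.8] 0.67 [0.4885 0.1908 0.045 ]
wrist cup_center [463.3, 183.7] 0.84 [0.5461 0.1703 0.038 ]
wrist magazine [330.6, 230.4] 0.77 [0.5841 0.0287 0.    ]
```

View pics/w4.png

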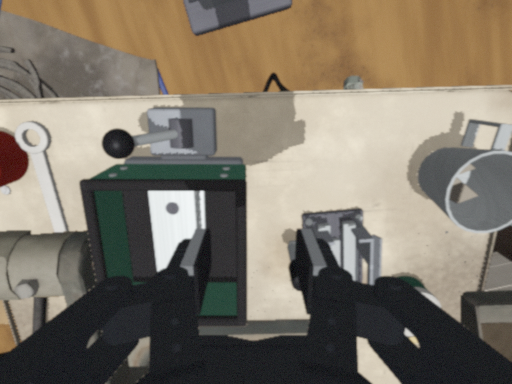

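```bash
cat > cup.py <<'E'
from m import *
import os
def cup(): # from file: x,y,yaw of handle
    return fr(*np.load('cup.npy'))
if not os.path.exists('cup.npy'): np.save('cup.npy',[.545,.170,160.])
def tool_e(C,e): # cup upright, tool elevation e below horizontal
    x=C[:3,0];e=np.radians(e);z=-x*np.cos(e)-np.array([0,0,np.sin(e)]);y=-C[:3,1];return np.stack([np.cross(y,z),y,z],1)
E
cat > c.py <<'E'
from cup import *
C=cup();st(C,'cup')
plan([(at(C,(150,0,220)),tool_e(C,45),.5,1)])
E
python3 c.py
```

```text
29.65 cup [ -1.0028 229.2791 228.4457] op 0.0431 0.0 [-179.9861   -0.0554  164.8864]
{"offset":[[1.87,3.45,0.12],[1.91,3.42,-0.11],[1.93,3.4,-0.34],[1.92,3.38,-0.57],[1.88,3.35,-0.8]],"twist":[[0.005,-0.112,0.012],[0.005,-0.112,0.012],[0.005,-0.112,0.012],[0.005,-0.112,0.012],[0.005,-0.112,0.012]],"grip":[0.5,0.5,0.5,0.5,0.5]}
{"offset":[[1.82,3.32,-1.03],[1.73,3.29,-1.24],[0,0,0]],"twist":[[0.005,-0.112,0.012],[0.005,-0.112,0.012],[0,0,0]],"grip":[0.5,0.5,0.5]}
```

>>> {"name": "move_arm", "arguments": {
  "offset": [
    [1.9, 3.4, 0.1],
    [1.9, 3.4, -0.1],
    [1.9, 3.4, -0.3],
    [0, 0, 0]
  ],
  "twist": [
    [0.005, -0.112, 0.012],
    [0.005, -0.112, 0.012],
    [0.005, -0.112, 0.012],
    [0, 0, 0]
  ],
  "grip": [0.5, 0.5, 0.5, 0.5]
}}

```text
time: 30.05
ee_pos: [0.4378, 0.073, 0.2245]
tcp_rot: [-179.6, 19.4, 163.4]
wrist_force: [0.5, -0.1, 0.6]
opening: 0.0427
grasp_force: 0.0
```

```bash
cat > lg.py <<'E'
from h import *
o=bot.get_obs();print(o['q'],o['ee_pos'],o['tcp_rot'])
open('log.txt','a').write(' '.join(map(str,np.r_[o['q'],o['ee_pos'],o['tcp_rot']]))+'\n')
E
echo "70.6453  5.0124 10.0336 95.0988 -0.002  90.0012 .1822 .5187 .2526 -179.9224 0.002 160.6441
-2.2166  5.7517 10.9204 95.1465  0.0044  7.6724 0.5553 -0.0215  0.2534 179.9926   0.0214 170.111" > log.txt
python3 lg.py
```

```text
[ 15.7529 -26.4356 -22.1472  77.9159 -10.6485  30.9207] [0.4378 0.073  0.2245] [-179.5596   19.4462  163.3714]
```

>>> {"name": "move_arm", "arguments": {
  "offset": [
    [1.9, 3.4, -0.6],
    [1.9, 3.4, -0.8],
    [0, 0, 0]
  ],
  "twist": [
    [0.005, -0.112, 0.012],
    [0.005, -0.112, 0.012],
    [0, 0, 0]
  ],
  "grip": [0.5, 0.5, 0.5]
}}

```text
time: 30.35
ee_pos: [0.4206, 0.1477, 0.2218]
tcp_rot: [-179.4, 31.8, 162.2]
wrist_force: [-0.1, 0.8, -0.5]
opening: 0.0428
grasp_force: 0.0
```

```bash
python3 lg.py
```

```text
[ 33.6208 -31.4713 -28.5929  72.2467 -24.7003  47.0402] [0.4206 0.1477 0.2218] [-179.4177   31.7576  162.1818]
```

>>> {"name": "move_arm", "arguments": {
  "offset": [
    [1.8, 3.3, -1],
    [1.8, 3.3, -1.2],
    [0, 0, 0]
  ],
  "twist": [
    [0.005, -0.112, 0.012],
    [0.005, -0.112, 0.012],
    [0, 0, 0]
  ],
  "grip": [0.5, 0.5, 0.5]
}}

```text
time: 30.65
ee_pos: [0.4027, 0.222, 0.2177]
tcp_rot: [-179.6, 44.3, 160.7]
wrist_force: [-0.1, -0.4, 0.0]
opening: 0.0424
grasp_force: 0.0
```

```bash
python3 lg.py; cat > kin.py <<'E'
import numpy as np
from scipy.spatial.transform import Rotation as R
from scipy.optimize import least_squares
D=np.loadtxt('log.txt')
# yaw q1; pitch chain q2,-q3,q4 about +y; q5 about axis; q6 about tool
def fk(q,p):
    a0,z0,L1,L2,off,d5,s5=p
    q=np.radians(q);Rz=R.from_euler('z',q[0]);
    e=lambda a:np.array([np.sin(a),0,np.cos(a)]) # pitch from vertical
    P=np.array([a0,0,z0])+L1*e(q[1])
    f=q[1]-q[2]
    P=P+L2*e(f+np.pi/2)+off*e(f)
    g=f+q[3]
    Ry=R.from_euler('y',g) # local x = pointing at g=0 forward
    R5=Ry*R.from_euler('z',s5*q[4])
    t=R5.apply([1,0,0])
    P=P+d5*t
    return Rz.apply(P),Rz*R5
if __name__=='__main__':
    pos=D[:,6:9];t=np.array([R.from_euler('xyz',r,degrees=True).as_matrix()[:,2] for r in D[:,9:12]])
    best=None
    for s5 in(1,-1):
        def res(p): 
            o=[]
            for i in range(len(D)):
                P,r=fk(D[i,:6],list(p)+[s5]);o+=list(P-pos[i])+list(.3*(r.apply([1,0,0])-t[i]))
                o+=list(1e-3*np.asarray(p))
            return o
        s=least_squares(res,[0,.2,.4,.4,0,.2]);
        rr=np.array(res(s.x)).reshape(len(D),-1)
        print(s5,s.x,s.cost,np.abs(rr[:,:3]).max(),np.abs(rr[:,3:6]).max())
    # q6 relation
    for i in range(len(D)):
        _,r=fk(D[i,:6],[0]*6+[1]);Rt=R.from_euler('xyz',D[i,9:12],degrees=True)
        print('rel',(r.inv()*Rt).as_matrix()[:,1],D[i,4:6])
E
python3 kin.py
```

```text
[ 51.0773 -28.0747 -30.6595  69.7696 -41.3695  63.8525] [0.4027 0.222  0.2177] [-179.5639   44.3426  160.6947]
1 [-0.0059665   0.0952871   0.34113974  0.53191927  0.03328061  0.26307936] 7.67810540763463e-06 0.001913064762806227 4.018443846105568e-07
-1 [ 0.89086639  0.22519702  0.0530385  -0.36776147 -0.25852523 -0.26237548] 0.11632944592757549 0.010261413688321813 0.308511913285124
rel [ 7.32204797e-10 -2.09912084e-05  1.00000000e+00] [-2.00000e-03  9.00012e+01]
rel [-1.31763791e-06  9.91047629e-01  1.33508794e-01] [4.4000e-03 7.6724e+00]
rel [5.55111512e-16 8.57878930e-01 5.13851868e-01] [-10.64846381  30.92074306]
rel [0.         0.68148522 0.73183188] [-24.70034548  47.04018724]
rel [1.66533454e-16 4.40684066e-01 8.97662272e-01] [-41.36954001  63.85246463]
```

```bash
cat > ik.py <<'E'
from kin import *
PR=[-0.0059665,0.0952871,0.34113974,0.53191927,0.03328061,0.26307936,1]
LO=np.array([-179.16,-48.56,-65.8,-126.05,-82.76,-180]);HI=np.array([179.16,103.87,70.77,130.52,87.17,180])
def ik(pos,M):
    a0,z0,L1,L2,off,d5,_=PR;t=M[:,2];W=pos-d5*t;q1=np.arctan2(W[1],W[0])
    Z=R.from_euler('z',q1);tt=Z.inv().apply(t);q5=np.arcsin(np.clip(tt[1],-1,1));g=np.arctan2(-tt[2],tt[0])
    r=np.hypot(W[0],W[1])-a0;h=W[2]-z0;d=np.hypot(r,h);l2=np.hypot(L2,off)
    c=(d*d-L1*L1-l2*l2)/(2*L1*l2)
    if abs(c)>1: return None
    k=np.arccos(c) # pitch change from upper arm to forearm
    A=np.arctan2(r,h);q2=A-np.arctan2(l2*np.sin(k),L1+l2*np.cos(k))
    f=q2+k-np.pi/2+np.arctan2(off,L2);q3=q2-f;q4=g-f
    R5=Z*R.from_euler('y',g)*R.from_euler('z',q5);y=R5.inv().apply(M[:,1]);q6=np.arctan2(y[2],y[1])
    q=np.degrees([q1,q2,q3,q4,q5,q6]);q[3]=(q[3]+180)%360-180
    return q
def ok(q,m=4): return q is not None and np.all(q>LO+m) and np.all(q<HI-m)
E
cat > c.py <<'E'
from cup import *
from ik import *
D=np.loadtxt('log.txt')
for d in D[2:]: print(ik(d[6:9],R.from_euler('xyz',d[9:12],degrees=True).as_matrix())-d[:6])
C=cup();GP=np.array([62,0,52.])
for e in(15,25,35,45,60,75,90):
    M=tool_e(C,e);gp=GP
    q=ik(at(C,gp),M);print('grasp',e,q,ok(q))
    if not ok(q,2): continue
    Rtc=C[:3,:3].T@M # tool in cup
    res=[]
    for tilt in(115,125):
     for phi in range(-180,180,15):
      for psi in range(0,360,15):
        Cr=(R.from_euler('z',phi,degrees=True)*R.from_euler('y',tilt,degrees=True)*R.from_euler('z',psi,degrees=True)).as_matrix()
        c=Cr[:,2];h=np.array([c[0],c[1]]);h/=np.linalg.norm(h)
        ctr=np.array([.5186,-.1362,.21]);ctr[:2]-=h*.045
        Mt=Cr@Rtc;tcp=ctr+Cr@((gp-[0,0,38])/1000)
        for flip in(0,):
            q=ik(tcp,Mt)
            if not ok(q,5): continue
            t=Mt[:,2];pts=tcp-np.outer(np.linspace(.05,.26,6),t)
            low=(pts[:,2]).min();xf=pts[:,0].max()
            if low<.17 or xf>.62: continue
            # gripper below mouth?
            m=ctr+.05*c;d=pts[:,:2]-m[:2];blk=((np.hypot(d[:,0],d[:,1])<.09)&(pts[:,2]<m[2]+.03)).any()
            if blk: continue
            res.append((low,tilt,phi,psi,np.round(q),np.round(t,2)))
    res.sort(key=lambda a:np.abs(np.asarray(a[4])-[0,0,0,60,0,0]).max())
    print(e,len(res));[print(r) for r in res[:4]]
E
python3 c.py
```

```text
[ 0.0023 -0.3481 -0.3696 -0.0211 -0.0006  0.0022]
[ 0.0055  0.4113  0.1913 -0.2176 -0.0019  0.0056]
[ 0.0082 -0.0836 -0.0222  0.0683 -0.0025  0.0104]
grasp 15 [ 48.2822  -9.0119 -48.4407  -3.5199 -63.8135  33.0156] True
15 235
(np.float64(0.2851842287590605), 115, -75, 210, array([-38.,  -2.,  -7., 101.,  48.,  33.]), array([ 0.31,  0.69, -0.65]))
(np.float64(0.2851842287590606), 115, 45, 150, array([  9.,  -2.,  -7., 101., -48., -32.]), array([-0.07, -0.76, -0.65]))
(np.float64(0.2818181548633773), 125, -90, 195, array([-37.,   4.,  -2., 106.,  48.,  45.]), array([ 0.25,  0.75, -0.62]))
(np.float64(0.28181815486337736), 125, 60, 165, array([  8.,   4.,  -2., 107., -48., -45.]), array([-0.16, -0.77, -0.62]))
grasp 25 [ 46.077  -13.2599 -46.5512  15.6979 -55.9396  43.6112] True
25 200
(np.float64(0.2890997271404583), 115, -90, 195, array([-37.,   4.,  -2., 108.,  48.,  43.]), array([ 0.23,  0.75, -0.61]))
(np.float64(0.2890997271404583), 115, 60, 165, array([  7.,   4.,  -1., 108., -48., -42.]), array([-0.17, -0.77, -0.61]))
(np.float64(0.27938333482079164), 115, -75, 210, array([-40.
[... 1852 characters left out ...]
., -53., 117.]), array([ 0.75, -0.65,  0.14]))
grasp 75 [ 26.9019  -6.2723 -23.7788  62.1189 -10.8936  45.9099] True
75 44
(np.float64(0.18080490524853726), 115, 150, 225, array([ 10., -18., -48., -52., -49., 122.]), array([ 0.73, -0.63,  0.24]))
(np.float64(0.1808049052485372), 115, -180, 135, array([ -39.,  -18.,  -49.,  -51.,   48., -123.]), array([0.95, 0.18, 0.24]))
(np.float64(0.18080490524853726), 115, -165, 135, array([ -42.,   -6.,  -38.,  -66.,   64., -107.]), array([0.87, 0.42, 0.24]))
(np.float64(0.18080490524853732), 115, 135, 225, array([ 13.,  -6., -38., -67., -65., 107.]), array([ 0.54, -0.8 ,  0.24]))
grasp 90 [ 21.4463   1.6663 -15.0589  73.2749  -0.      41.4463] True
90 0
```

```bash
cat > fc.py <<'E'
from cup import *
from scipy.optimize import least_squares
def fit(p,g=None):
    P=cloud(p).reshape(-1,3);P=P[p['depth'].ravel()>0];g=np.load('cup.npy')[:2] if g is None else g
    d=np.hypot(P[:,0]-g[0],P[:,1]-g[1]);A=P[(abs(P[:,2]-.0755)<.004)&(d<.06)&(d>.025)]
    s=least_squares(lambda v:np.hypot(A[:,0]-v[0],A[:,1]-v[1])-v[2],[*g,.042],loss='soft_l1',f_scale=.002)
    c=s.x[:2];L=P[:,:2]-c;r=np.hypot(*L.T)
    H=L[(r>.0455)&(r<.068)&(P[:,2]>.03)&(P[:,2]<.078)]
    a=np.degrees(np.arctan2(*np.median(H,0)[::-1])) if len(H)>20 else None
    print('cup',s.x,len(A),'handle',a,len(H));return c,a
if __name__=='__main__':
    p=shot('wrist');cv2.imwrite('pics/w5.png',p['color'][...,::-1]);c,a=fit(p);t=shot('top');c2,a2=fit(t)
    for k,z in(('cup_handle',.045),('cup_center',.038)):
        for r in finder.pinpoint(p,k)[:1]: print(k,r['position'],round(r['p'],2),atz(p,r['position'],z))
E
python3 fc.py
```

```text
cup [0.5431 0.1718 0.04  ] 711 handle 158.8662262911771 537
cup [0.5442 0.1692 0.0398] 167 handle 159.94267575664972 53
cup_handle [253.1, 115.7] 0.58 [0.4938 0.1889 0.045 ]
cup_center [253.8, 139.7] 0.81 [0.5398 0.1734 0.038 ]
```

View pics/w5.png

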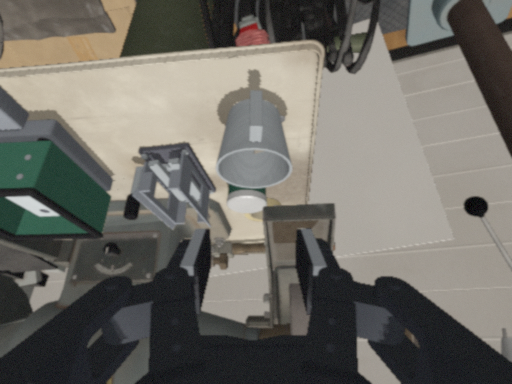

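```bash
cat > c.py <<'E'
from cup import *
from ik import *
np.save('cup.npy',[.5435,.171,159.3]);C=cup();st(C,'cup');M=tool_e(C,25)
g=np.array([66,0,53.]);b=np.array([.906,0,.423])
for k in(90,45,0): q=ik(at(C,g+k*b),M);print(q,ok(q))
plan([(at(C,g+90*b),M,.5,1),(at(C,g),None,.5,1,3)])
E
python3 c.py
```

```text
30.85 cup [145.1298   5.8891 220.0816] op 0.0429 0.0 [-179.7628   44.2274  159.9866]
[ 59.3129 -21.7544 -48.5257  42.8278 -63.1985  67.3796] True
[ 53.0277 -17.8853 -47.8356  29.0483 -60.4589  55.3679] True
[ 47.1196 -13.0688 -46.2685  17.8065 -57.06    46.0297] True
{"offset":[[3.06,0.21,3.03],[3.4,0.21,2.63],[3.69,0.2,2.21],[0,0,0],[0.0,-0.0,3.0]],"twist":[[0.002,-0.121,0.003],[0.002,-0.121,0.003],[0.002,-0.121,0.003],[0,0,0],[0.0,0.0,0.0]],"grip":[0.5,0.5,0.5,0.5,0.5]}
{"offset":[[0.0,-0.0,3.0],[0.01,-0.0,3.0],[0,0,0]],"twist":[[0.0,0.0,0.0],[0.0,0.0,0.0],[0,0,0]],"grip":[0.5,0.5,0.5]}
```

>>> {"name": "move_arm", "arguments": {
  "offset": [
    [3.1, 0.2, 3],
    [3.4, 0.2, 2.6],
    [3.7, 0.2, 2.2],
    [0, 0, 0],
    [0, 0, 0]
  ],
  "twist": [
    [0.002, -0.121, 0.003],
    [0.002, -0.121, 0.003],
    [0.002, -0.121, 0.003],
    [0, 0, 0],
    [0, 0, 0]
  ],
  "grip": [0.5, 0.5, 0.5, 0.5, 0.5]
}}

```text
time: 31.35
ee_pos: [0.4049, 0.223, 0.0913]
tcp_rot: [-179.9, 64.9, 159.3]
wrist_force: [-0.3, 0.4, 1.9]
opening: 0.0422
grasp_force: 0.0
```

```bash
cat > c.py <<'E'
from fc import *
C=cup();st(C,'cup');M=tool_e(C,25);g=np.array([66,0,53.])
p=shot('wrist');fit(p);cv2.imwrite('pics/w6.png',p['color'][...,::-1])
for z in(22,45,68): print(proj(p,at(C,(65,-6,z))),proj(p,at(C,(65,6,z))))
plan([(at(C,g),M,.5,0,3)])
E
python3 c.py
```

```text
31.35 cup [148.059    0.3199  91.3305] op 0.0422 0.0 [-179.9009   64.9241  159.2722]
cup [0.5442 0.1714 0.0413] 374 handle 158.66434073343873 820
[261.701  157.6094] [245.5768 157.6164]
[261.8218 188.2688] [245.4714 188.272 ]
[261.9461 219.8008] [245.363  219.8002]
{"offset":[[0.07,-0.04,2.29],[0.06,-0.03,2.29],[0.07,-0.04,2.28],[0.06,-0.03,2.29]],"twist":[[-0.0,-0.0,-0.001],[-0.0,-0.0,-0.001],[-0.0,-0.0,-0.001],[-0.0,-0.0,-0.001]],"grip":[0.5,0.5,0.5,0.5]}
```

View pics/w6.png

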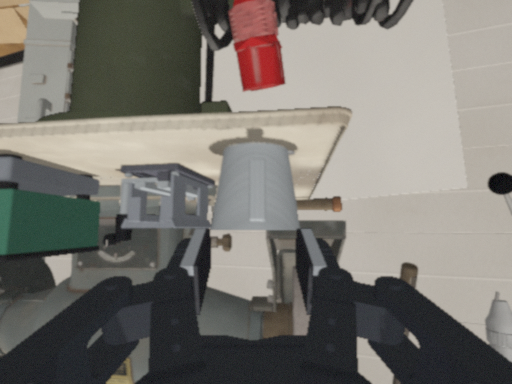

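>>> {"name": "move_arm", "arguments": {
  "offset": [
    [0, 0, 2.3],
    [0.1, 0, 2.3],
    [0.1, 0, 2.3],
    [0, 0, 2.3],
    [0, 0, 0]
  ],
  "twist": [
    [0, 0, 0],
    [0, 0, 0],
    [0, 0, 0],
    [0, 0, 0],
    [0, 0, 0]
  ],
  "grip": [0.5, 0.5, 0.5, 0.5, 0.5]
}}

```text
time: 31.9
ee_pos: [0.4851, 0.1951, 0.0547]
tcp_rot: [179.0, 65.1, 158.2]
wrist_force: [-0.9, 0.2, -0.2]
opening: 0.0427
grasp_force: 0.0
```

>>> {"name": "move_arm", "arguments": {
  "offset": [
    [0, 0, 0],
    [0, 0, 0],
    [0, 0, 0],
    [0, 0, 0],
    [0, 0, 0]
  ],
  "twist": [
    [0, 0, 0],
    [0, 0, 0],
    [0, 0, 0],
    [0, 0, 0],
    [0, 0, 0]
  ],
  "grip": [0, 0, 0, 0, 0],
  "force": 100
}}

```text
time: 32.4
ee_pos: [0.4821, 0.1965, 0.0529]
tcp_rot: [179.4, 65.2, 158.8]
wrist_force: [-1.1, -1.4, 5.7]
opening: 0.0089
grasp_force: 97.7
```

```bash
cat > c.py <<'E'
from fc import *
from ik import *
C=cup();st(C,'cup');o=bot.get_obs();print(o['wrist_force'])
p=shot('scene');save(p,'s2.png')
def W(h): return tool_e(fr(0,0,h+180),25) # heading h deg
U=np.r_[o['ee_pos'][:2],o['ee_pos'][2]+.15]
# pour pose planning: cup origin to tcp in cup frame
M0=tool_e(C,25);g=C[:3,:3].T@(o['ee_pos']-C[:3,3])*1000;print('g',g)
np.save('g.npy',g)
E
python3 c.py
```

```text
32.4 cup [66.4701 -2.1204 52.9277] op 0.0089 97.7 [179.38   65.211 158.783]
[-1.1154 -1.4029  5.7468]
g [66.4701 -2.1204 52.9277]
```

>>> {"name": "move_arm", "arguments": {
  "offset": [
    [-1.3, 0, -0.6],
    [-1.3, 0, -0.6],
    [0, 0, 0]
  ],
  "twist": [
    [0, 0, 0],
    [0, 0, 0],
    [0, 0, 0]
  ],
  "grip": [0, 0, 0]
}}

```text
time: 32.75
ee_pos: [0.482, 0.1966, 0.0817]
tcp_rot: [179.3, 65.1, 158.8]
wrist_force: [0.7, 0.1, -2.0]
opening: 0.0085
grasp_force: 97.7
```

```bash
cat > pour.py <<'E'
from fc import *
from ik import *
g=np.load('g.npy')
def up(h,ctr): # cup upright, heading h (dir away from handle), cup centre (38 up) at ctr -> tcp pos, rot
    C=fr(0,0,h+180);return np.asarray(ctr)+C[:3,:3]@((g-[0,0,38])/1000),tool_e(C,25)
def pr(h,ctr,el,rho):
    C=fr(0,0,h+180);M=tool_e(C,25);Rct=M.T@C[:3,:3] # cup in tool
    M2=(R.from_matrix(tool_e(C,el))*R.from_rotvec([0,0,np.radians(rho)])).as_matrix();Cr=M2@Rct
    return np.asarray(ctr)+Cr@((g-[0,0,38])/1000),M2,Cr
if __name__=='__main__':
    o=bot.get_obs();st(cup(),'cup');print(o['wrist_force'])
    t=TUB[:3,3]
    for h in(-30,-15,0,15):
        hd=np.array([np.cos(np.radians(h)),np.sin(np.radians(h)),0]);left=np.array([-hd[1],hd[0],0])
        ctr=t+left*.035+hd*.012+[0,0,.2]
        pu,Mu=up(h,ctr);qs=[ik(pu,Mu)]
        for el,rho in((20,35),(15,70),(10,105),(10,140),(10,150)):
            p_,M_,Cr=pr(h,ctr,el,rho);q=ik(p_,M_);qs.append(q)
        c=Cr[:,2];print(h,'tilt',np.degrees(np.arccos(c[2])),'mouth rel tub',TUB[:3,:3].T@(ctr+.038*c-t)*1000,'tcp z',p_[2])
        for q in qs: print('   ',np.round(q) if q is not None else None,ok(q))
E
python3 pour.py
```

```text
32.75 cup [66.5819 -2.1944 81.6705] op 0.0085 97.7 [179.2862  65.1391 158.7596]
[ 0.7065  0.0757 -1.9776]
-30 tilt 134.39287610376556 mouth rel tub [ -4.1204  19.4951 173.4162] tcp z 0.22502042291724558
    [  9. -45. -50.  26. -34.  19.] False
    [ 11. -45. -52.  18. -38.  51.] False
    [ 12. -45. -54.  10. -40.  83.] False
    [ 13. -45. -57.   2. -42. 114.] False
    [ 12. -46. -56.   3. -41. 149.] False
    [ 11. -47. -57.   3. -41. 159.] False
-15 tilt 134.39287610376553 mouth rel tub [ -9.0257  17.7644 173.4162] tcp z 0.2250204229172456
    [ -6. -55. -55.  25.  -8.   4.] False
    [ -4. -57. -58.  19. -11.  39.] False
    [ -2. -59. -61.  13. -12.  73.] False
    [ -2. -60. -64.   7. -13. 107.] False
    [ -4. -60. -63.   7. -11. 142.] False
    [ -4. -61. -63.   7. -11. 152.] False
0 tilt 134.3928761037656 mouth rel tub [-13.3159  14.8231 173.4162] tcp z 0.22502042291724558
    [-24. -55. -55.  27.  21. -11.] False
    [-23. -58. -59.  21.  21.  27.] False
    [-22. -61. -62.  15.  22.  64.] False
    [-23. -62. -65.   8.  23. 101.] False
    [-24. -61. -64.   8.  24. 136.] False
    [-25. -61. -63.   8.  24. 145.] False
15 tilt 134.39287610376553 mouth rel tub [-16.6987  10.8716 173.4162] tcp z 0.2250204229172456
    [-38. -45. -50.  33.  46. -29.] False
    [-38. -47. -54.  25.  49.  10.] False
    [-39. -49. -57.  17.  51.  51.] False
    [-40. -49. -59.   7.  53.  91.] False
    [-40. -48. -57.   8.  54. 126.] False
    [-40. -47. -57.   8.  54. 136.] False
```

```bash
cat > c.py <<'E'
from pour import *
t=TUB[:3,3]
for h in(-45,-55,-65,-75):
  for sg in(1,-1):
    hd=np.array([np.cos(np.radians(h)),np.sin(np.radians(h)),0]);left=np.array([-hd[1],hd[0],0])
    ctr=t+sg*left*.035+hd*.012+[0,0,.2]
    pu,Mu=up(h,ctr);qs=[ik(pu,Mu)]
    for el,rho in((25,35),(25,70),(20,105),(15,140),(15,150)):
        p_,M_,Cr=pr(h,ctr,el,sg*rho);q=ik(p_,M_);qs.append(q)
    c=Cr[:,2];print(h,sg,'tilt',round(np.degrees(np.arccos(c[2]))),'mouth rel tub',TUB[:3,:3].T@(ctr+.038*c-t)*1000,'tcp',p_,'wr',p_-.26*M_[:,2])
    for q in qs: print('   ',np.round(q) if q is not None else None,ok(q))
E
python3 c.py
```

```text
-45 1 tilt 130 mouth rel tub [ -0.8736  21.0124 175.3471] tcp [ 0.5127 -0.0731  0.2304] wr [0.3351 0.1045 0.2977]
    [ 16. -30. -41.  33. -52.  37.] True
    [ 16. -29. -39.  34. -53.  73.] True
    [ 16. -28. -38.  34. -53. 108.] True
    [ 17. -28. -40.  26. -56. 138.] True
    [ 18. -29. -43.  17. -59. 167.] True
    [ 18. -30. -43.  17. -59. 177.] False
-45 -1 tilt 130 mouth rel tub [-18.5999  -9.8147 175.3471] tcp [ 0.4525 -0.1325  0.2284] wr [0.275  0.045  0.2957]
    [  9. -43. -49.  33. -47.  31.] True
    [  8. -45. -50.  33. -47.  -5.] False
    [  7. -46. -49.  34. -46. -42.] False
    [  8. -47. -52.  26. -49. -81.] False
    [  10.  -47.  -54.   18.  -52. -120.] False
    [  10.  -47.  -54.   18.  -52. -130.] False
-55 1 tilt 130 mouth rel tub [  2.7885  20.8449 175.3471] tcp [ 0.5238 -0.0731  0.2304] wr [0.3797 0.1327 0.2977]
    [ 18. -20. -34.  45. -60.  54.] True
    [ 18. -19. -32.  45. -60.  90.] True
    [ 18. -18. -31.  45. -60. 124.] True
    [ 19. -18. -33.  38. -65. 155.] True
    [  20.  -19.  -35.   29.  -69. -176.] False
    [  20.  -19.  -36.   29.  -69. 
[... 1157 characters left out ...]
  18.6341 175.3471] tcp [ 0.5451 -0.0786  0.2304] wr [0.4801 0.1639 0.2977]
    [ 18.  -2. -18.  81. -65.  97.] True
    [ 18.  -1. -16.  81. -65. 132.] True
    [ 17.  -0. -15.  81. -65. 166.] True
    [  18.    0.  -16.   83.  -70. -155.] True
    [  19.    0.  -18.   87.  -74. -114.] True
    [  19.   -0.  -19.   87.  -74. -104.] True
-75 -1 tilt 130 mouth rel tub [-21.0154   0.8002 175.3471] tcp [ 0.4632 -0.1     0.2284] wr [0.3982 0.1426 0.2957]
    [ 19. -14. -29.  83. -65.  98.] True
    [ 19. -16. -30.  84. -65.  63.] True
    [ 18. -17. -30.  84. -65.  28.] True
    [ 19. -17. -32.  86. -70.  -3.] True
    [ 20. -15. -33.  91. -74. -31.] True
    [ 20. -15. -32.  91. -74. -41.] True
```

```bash
cat > c.py <<'E'
from pour import *
t=TUB[:3,3];o=bot.get_obs();h=-55
hd=np.array([np.cos(np.radians(h)),np.sin(np.radians(h)),0]);left=np.array([-hd[1],hd[0],0])
ctr=lambda off:t-left*(-off if 0 else off)*-1*-1+hd*.012+[0,0,.2]
ctr=lambda off:t-left*off+hd*.012+[0,0,.2]
U=np.array(o['ee_pos'])+[0,0,.13];M0=att(o['tcp_rot'])
pu,Mu=up(h,ctr(.035))
for s in np.linspace(0,1,6):
    Mi=(R.from_matrix(M0)*R.from_rotvec(s*(R.from_matrix(M0).inv()*R.from_matrix(Mu)).as_rotvec())).as_matrix();q=ik(U+s*(pu-U),Mi);print(np.round(q),ok(q))
plan([(U,None,0,0,4),(pu,Mu,0,1,3.5)])
E
python3 c.py
```

```text
[ 47. -24. -37.  38. -57.  46.] True
[ 43. -28. -40.  42. -58.  49.] True
[ 37. -31. -42.  45. -59.  51.] True
[ 30. -34. -43.  46. -59.  52.] True
[ 23. -34. -44.  46. -59.  51.] True
[ 15. -34. -43.  44. -58.  49.] True
{"offset":[[-2.95,0.02,-1.37],[-2.95,0.02,-1.36],[-2.95,0.01,-1.37],[-2.95,0.02,-1.36],[-0.46,-3.28,0.86]],"twist":[[0.0,0.0,0.0],[0.0,0.0,0.0],[0.0,0.0,0.0],[0.0,0.0,0.0],[0.061,0.0,0.028]],"grip":[0,0,0,0,0]}
{"offset":[[-0.55,-3.2,1.06],[-0.64,-3.12,1.25],[-0.72,-3.02,1.44],[-0.81,-2.9,1.62],[-0.88,-2.77,1.8]],"twist":[[0.061,0.0,0.028],[0.061,0.0,0.028],[0.061,0.0,0.028],[0.061,0.0,0.028],[0.061,0.0,0.028]],"grip":[0,0,0,0,0]}
{"offset":[[-0.96,-2.63,1.96],[-1.03,-2.48,2.11],[-1.1,-2.32,2.26],[0,0,0]],"twist":[[0.061,0.0,0.028],[0.061,0.0,0.028],[0.061,0.0,0.028],[0,0,0]],"grip":[0,0,0,0]}
```

>>> {"name": "move_arm", "arguments": {
  "offset": [
    [-2.9, 0, -1.4],
    [-3, 0, -1.4],
    [-2.9, 0, -1.4],
    [-3, 0, -1.4],
    [0, 0, 0]
  ],
  "twist": [
    [0, 0, 0],
    [0, 0, 0],
    [0, 0, 0],
    [0, 0, 0],
    [0, 0, 0]
  ],
  "grip": [0, 0, 0, 0, 0]
}}

```text
time: 33.25
ee_pos: [0.4812, 0.1968, 0.2151]
tcp_rot: [178.8, 65.3, 158.3]
wrist_force: [0.4, 1.8, -3.2]
opening: 0.009
grasp_force: 98.0
```

>>> {"name": "move_arm", "arguments": {
  "offset": [
    [-0.5, -3.3, 0.9],
    [-0.6, -3.2, 1.1],
    [-0.6, -3.1, 1.2],
    [-0.7, -3, 1.4],
    [-0.8, -2.9, 1.6]
  ],
  "twist": [
    [0.061, 0, 0.028],
    [0.061, 0, 0.028],
    [0.061, 0, 0.028],
    [0.061, 0, 0.028],
    [0.061, 0, 0.028]
  ],
  "grip": [0, 0, 0, 0, 0]
}}

```text
time: 33.75
ee_pos: [0.4676, 0.0243, 0.2107]
tcp_rot: [-179.8, 65.0, 140.2]
wrist_force: [0.1, -0.4, -2.9]
opening: 0.0089
grasp_force: 97.9
```

```bash
cat > c2.py <<'E'
from pour import *
t=TUB[:3,3];o=bot.get_obs();h=-55;st(TUB,'tub');print(o['wrist_force'])
hd=np.array([np.cos(np.radians(h)),np.sin(np.radians(h)),0]);left=np.array([-hd[1],hd[0],0])
ctr=lambda off:t-left*off+hd*.012+[0,0,.2]
pu,Mu=up(h,ctr(.035))
s=plan([(pu,Mu,0,1,3.5)])
E
python3 c2.py
```

```text
33.75 tub [-91.0119 141.7199 210.7311] op 0.0089 97.9 [-179.7904   64.9935  140.2235]
[ 0.1022 -0.4421 -2.8959]
{"offset":[[-0.95,-2.7,1.79],[-1.02,-2.56,1.95],[-1.09,-2.41,2.1],[-1.16,-2.25,2.23],[0,0,0]],"twist":[[0.059,0.0,0.028],[0.059,0.0,0.028],[0.059,0.0,0.028],[0.059,0.0,0.028],[0,0,0]],"grip":[0,0,0,0,0]}
```

>>> {"name": "move_arm", "arguments": {
  "offset": [
    [-0.9, -2.7, 1.7],
    [-1, -2.5, 1.9],
    [-1.1, -2.3, 2],
    [-0.8, -1.6, 1.6],
    [0, 0, 0]
  ],
  "twist": [
    [0.059, 0, 0.028],
    [0.059, 0, 0.028],
    [0.059, 0, 0.028],
    [0.05, 0, 0.02],
    [0, 0, 0]
  ],
  "grip": [0, 0, 0, 0, 0]
}}

```text
time: 34.25
ee_pos: [0.4606, -0.0987, 0.2149]
tcp_rot: [-179.6, 65.0, 126.0]
wrist_force: [0.1, 0.4, -2.2]
opening: 0.0091
grasp_force: 98.2
```

>>> {"name": "move_arm", "arguments": {
  "offset": [
    [0, 0, 0],
    [0, 0, 0]
  ],
  "twist": [
    [0, 0, 0],
    [0, 0, 0]
  ],
  "grip": [0, 0]
}}

```text
time: 34.45
ee_pos: [0.4611, -0.0964, 0.2155]
tcp_rot: [-179.7, 65.0, 126.2]
wrist_force: [0.7, -0.3, -2.5]
opening: 0.009
grasp_force: 98.1
```

```bash
cat > c3.py <<'E'
from pour import *
t=TUB[:3,3];o=bot.get_obs();h=-55;st(TUB,'tub');print(o['wrist_force'])
p=shot('scene');cv2.imwrite('pics/s3.png',cv2.resize(p['color'][130:290,150:350,::-1],None,fx=3.5,fy=3.5))
tp=shot('top');cv2.imwrite('pics/s3t.png',tp['color'][...,::-1])
hd=np.array([np.cos(np.radians(h)),np.sin(np.radians(h)),0]);left=np.array([-hd[1],hd[0],0])
ctr=lambda off:t-left*off+hd*.012+[0,0,.2]
w=[(*up(h,ctr(.035)),0,0)]
for el,rho,off in((25,20,.035),(25,40,.035),(25,60,.035),(20,80,.035),(20,100,.03),(15,120,.025),(15,135,.018),(15,150,.012)):
    a,b,c=pr(h,ctr(off),el,-rho);w.append((a,b,0,0))
plan(w,amax=8)
E
python3 c3.py
```

```text
34.45 tub [-65.8716  23.4835 215.5358] op 0.009 98.1 [-179.6928   65.0205  126.1717]
[ 0.7071 -0.302  -2.5182]
{"offset":[[-0.37,-0.9,1.05],[-0.01,-0.17,-0.0],[0.02,-0.17,-0.0],[0.03,-0.17,-0.0],[-0.0,-0.17,-0.0]],"twist":[[0.014,0.001,0.008],[-0.0,-0.0,-0.116],[-0.0,-0.0,-0.116],[-0.0,-0.0,-0.116],[-0.0,-0.0,-0.117]],"grip":[0,0,0,0,0]}
{"offset":[[0.01,-0.17,-0.0],[0.03,-0.16,-0.0],[-0.0,-0.17,-0.0],[0.02,-0.17,-0.0],[0.03,-0.17,-0.0]],"twist":[[-0.0,-0.0,-0.117],[-0.0,-0.0,-0.117],[-0.0,-0.0,-0.116],[-0.0,-0.0,-0.116],[-0.0,-0.0,-0.116]],"grip":[0,0,0,0,0]}
{"offset":[[0.09,-0.0,0.02],[0.09,0.01,0.02],[0.09,0.01,0.02],[-0.17,-0.14,-0.0],[-0.15,-0.16,-0.0]],"twist":[[0.028,-0.01,-0.116],[0.028,-0.01,-0.116],[0.028,-0.01,-0.116],[-0.0,-0.0,-0.117],[-0.0,-0.0,-0.117]],"grip":[0,0,0,0,0]}
{"offset":[[-0.13,-0.17,-0.0],[-0.2,-0.01,-0.01],[-0.2,-0.03,-0.01],[-0.2,-0.06,-0.01],[-0.3,-0.37,0.0]],"twist":[[-0.0,-0.0,-0.117],[0.027,0.01,-0.116],[0.027,0.01,-0.116],[0.027,0.01,-0.116],[0.0,-0.001,-0.131]],"grip":[0,0,0,0,0]}
{"offset":[[-0.25,-0.4,0.0],[-0.21,-0.4,0.0],[-0.15,-0.43,0.0]],"twist":[[0.0,-0.001,-0.131],[0.0,0.001,-0.131],[0.0,0.001,-0.131]],"grip":[0,0,0]}
```

View pics/s3.png

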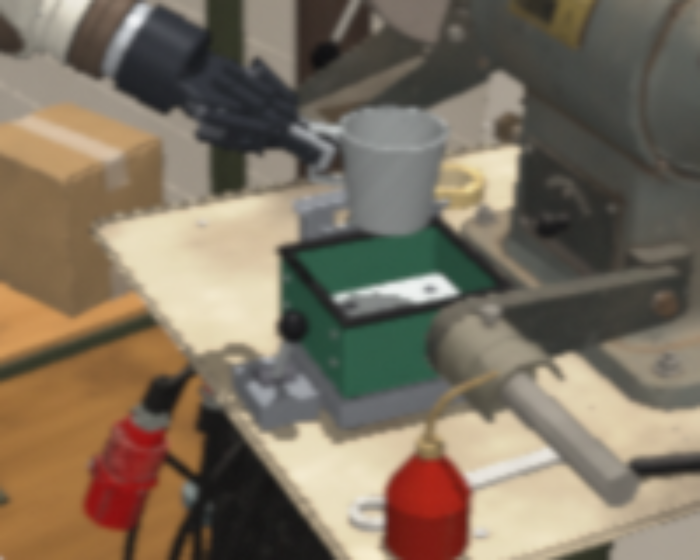

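>>> {"name": "move_arm", "arguments": {
  "offset": [
    [-0.4, -0.9, 1],
    [0, -0.2, 0],
    [0, -0.2, 0],
    [0, -0.2, 0],
    [0, -0.1, 0]
  ],
  "twist": [
    [0.014, 0, 0.008],
    [0, 0, -0.116],
    [0, 0, -0.116],
    [0, 0, -0.116],
    [0, 0, -0.116]
  ],
  "grip": [0, 0, 0, 0, 0]
}}

```text
time: 35.05
ee_pos: [0.4548, -0.1147, 0.2166]
tcp_rot: [-135.8, 54.0, 175.2]
wrist_force: [0.1, 0.0, -3.0]
opening: 0.0086
grasp_force: 98.1
```

>>> {"name": "move_arm", "arguments": {
  "offset": [
    [0, -0.2, 0],
    [0, -0.2, 0],
    [0, -0.2, 0],
    [0, -0.1, 0],
    [0, -0.2, 0]
  ],
  "twist": [
    [0, 0, -0.117],
    [0, 0, -0.117],
    [0, 0, -0.116],
    [0, 0, -0.116],
    [0, 0, -0.116]
  ],
  "grip": [0, 0, 0, 0, 0]
}}

```text
time: 35.55
ee_pos: [0.4505, -0.1205, 0.2216]
tcp_rot: [-118.2, 26.8, -158.6]
wrist_force: [-1.0, 0.9, -3.4]
opening: 0.0086
grasp_force: 98.4
```

>>> {"name": "move_arm", "arguments": {
  "offset": [
    [0.1, 0, 0],
    [0.1, 0, 0],
    [0.1, 0, 0],
    [-0.2, -0.1, 0],
    [-0.1, -0.2, 0]
  ],
  "twist": [
    [0.028, -0.01, -0.116],
    [0.028, -0.01, -0.116],
    [0.028, -0.01, -0.116],
    [0, 0, -0.117],
    [0, 0, -0.117]
  ],
  "grip": [0, 0, 0, 0, 0]
}}

```text
time: 36.05
ee_pos: [0.4508, -0.121, 0.2235]
tcp_rot: [-109.9, -3.4, -143.8]
wrist_force: [0.3, 0.0, -2.1]
opening: 0.0086
grasp_force: 98.7
```

>>> {"name": "move_arm", "arguments": {
  "offset": [
    [-0.1, -0.2, 0],
    [-0.2, 0, 0],
    [-0.2, 0, 0],
    [-0.2, -0.1, 0],
    [0, 0, 0]
  ],
  "twist": [
    [0, 0, -0.117],
    [0.027, 0.01, -0.116],
    [0.027, 0.01, -0.116],
    [0.027, 0.01, -0.116],
    [0, 0, 0]
  ],
  "grip": [0, 0, 0, 0, 0]
}}

```text
time: 36.55
ee_pos: [0.4568, -0.1173, 0.2239]
tcp_rot: [-107.1, -29.0, -136.6]
wrist_force: [-0.2, -0.6, -4.2]
opening: 0.0089
grasp_force: 99.0
```

>>> {"name": "move_arm", "arguments": {
  "offset": [
    [-0.3, -0.4, 0],
    [-0.3, -0.4, 0],
    [-0.2, -0.4, 0],
    [-0.2, -0.4, 0],
    [0, 0, 0]
  ],
  "twist": [
    [0, 0, -0.131],
    [0, 0, -0.131],
    [0, 0, -0.131],
    [0, 0, -0.131],
    [0, 0, 0]
  ],
  "grip": [0, 0, 0, 0, 0]
}}

```text
time: 37.05
ee_pos: [0.473, -0.1083, 0.2308]
tcp_rot: [-118.0, -56.7, -121.1]
wrist_force: [0.7, 0.2, -2.1]
opening: 0.0091
grasp_force: 98.9
```

>>> {"name": "move_arm", "arguments": {
  "offset": [
    [0, 0, 0],
    [0, 0, 0],
    [0, 0, 0],
    [0, 0, 0]
  ],
  "twist": [
    [0, 0, 0],
    [0, 0, 0],
    [0, 0, 0],
    [0, 0, 0]
  ],
  "grip": [0, 0, 0, 0]
}}

```text
time: 37.45
ee_pos: [0.4725, -0.1089, 0.2305]
tcp_rot: [-118.0, -56.7, -121.2]
wrist_force: [0.4, 0.6, -2.6]
opening: 0.0087
grasp_force: 98.9
```

```bash
cat > c4.py <<'E'
from pour import *
st(TUB,'tub');print(bot.get_obs()['wrist_force'],bot.get_obs()['q'])
p=shot('scene');cv2.imwrite('pics/s4.png',cv2.resize(p['color'][130:290,150:350,::-1],None,fx=3.5,fy=3.5))
for z in('media_0',): print([(np.round(r['position']),round(r['p'],2)) for r in finder.boxes_of(p,z)])
E
python3 c4.py
```

```text
37.45 tub [-51.6317  14.3122 230.4562] op 0.0087 98.9 [-117.9867  -56.7142 -121.2421]
[ 0.353   0.5774 -2.6183] [  16.9404  -41.8969  -54.712    28.169   -66.8785 -111.2718]
[]
```

View pics/s4.png

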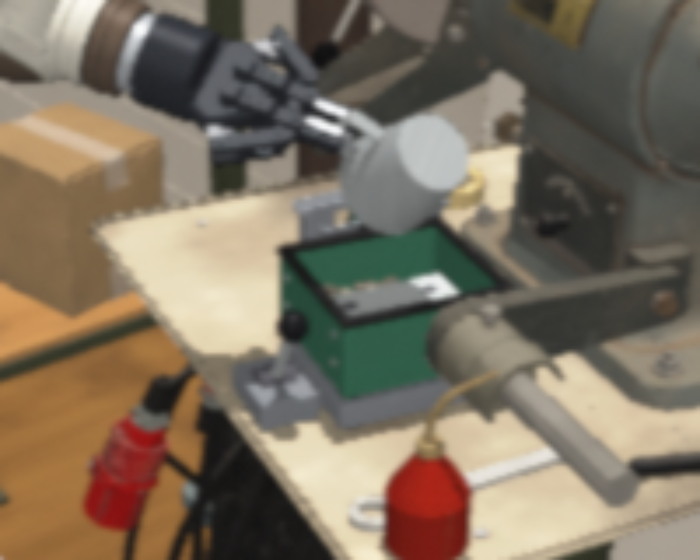

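```bash
cat > c5.py <<'E'
from pour import *
t=TUB[:3,3];h=-55
hd=np.array([np.cos(np.radians(h)),np.sin(np.radians(h)),0]);left=np.array([-hd[1],hd[0],0])
ctr=lambda off:t-left*off+hd*.012+[0,0,.2]
w=[]
for el,rho,off in((15,120,.025),(20,90,.03),(25,60,.035),(25,30,.035)):
    a,b,c=pr(h,ctr(off),el,-rho);w.append((a,b,0,0))
w.append((*up(h,ctr(.035)),0,0))
plan(w,amax=8)
E
python3 c5.py
```

```text
{"offset":[[0.03,0.46,0.0],[0.09,0.45,0.0],[0.15,0.44,0.0],[0.2,0.42,0.01],[0.11,0.11,0.0]],"twist":[[0.0,-0.001,0.13],[0.0,-0.001,0.13],[0.0,-0.001,0.13],[0.0,-0.001,0.13],[-0.021,-0.006,0.131]],"grip":[0,0,0,0,0]}
{"offset":[[0.12,0.1,0.0],[0.13,0.08,0.01],[0.14,0.06,0.0],[0.05,0.03,-0.01],[0.05,0.02,-0.01]],"twist":[[-0.021,-0.006,0.131],[-0.021,-0.006,0.131],[-0.021,-0.006,0.131],[-0.021,0.006,0.131],[-0.021,0.006,0.131]],"grip":[0,0,0,0,0]}
{"offset":[[0.06,0.02,-0.01],[0.06,0.01,-0.02],[-0.08,0.18,0.0],[-0.05,0.18,0.0],[-0.03,0.19,0.0]],"twist":[[-0.021,0.006,0.131],[-0.021,0.006,0.131],[-0.0,-0.0,0.131],[-0.0,-0.0,0.131],[-0.0,-0.0,0.131]],"grip":[0,0,0,0,0]}
{"offset":[[-0.0,0.19,0.0],[-0.08,0.17,0.0],[-0.05,0.18,0.0],[-0.03,0.19,0.0],[0.0,0.2,0.0]],"twist":[[-0.0,-0.0,0.131],[-0.0,0.0,0.131],[-0.0,0.0,0.131],[-0.0,0.0,0.131],[-0.0,0.0,0.131]],"grip":[0,0,0,0,0]}
```

>>> {"name": "move_arm", "arguments": {
  "offset": [
    [0, 0.8, 0],
    [0, -0.8, 0],
    [0, 0.8, 0],
    [0, -0.8, 0],
    [0, 0, 0]
  ],
  "twist": [
    [0, 0, 0],
    [0, 0, 0],
    [0, 0, 0],
    [0, 0, 0],
    [0, 0, 0]
  ],
  "grip": [0, 0, 0, 0, 0]
}}

```text
time: 38.05
ee_pos: [0.4731, -0.1086, 0.2311]
tcp_rot: [-118.0, -56.7, -121.2]
wrist_force: [-0.7, 0.0, -2.9]
opening: 0.0089
grasp_force: 98.9
```

>>> {"name": "move_arm", "arguments": {
  "offset": [
    [0, 0.4, 0],
    [0.1, 0.4, 0],
    [0.2, 0.4, 0],
    [0.2, 0.4, 0],
    [0.1, 0.1, 0]
  ],
  "twist": [
    [0, 0, 0.13],
    [0, 0, 0.13],
    [0, 0, 0.13],
    [0, 0, 0.13],
    [-0.021, -0.006, 0.131]
  ],
  "grip": [0, 0, 0, 0, 0]
}}

```text
time: 38.55
ee_pos: [0.4572, -0.117, 0.2224]
tcp_rot: [-107.4, -21.6, -138.9]
wrist_force: [-0.3, 0.4, -1.9]
opening: 0.009
grasp_force: 98.8
```

>>> {"name": "move_arm", "arguments": {
  "offset": [
    [0.1, 0.1, 0],
    [0.1, 0.1, 0],
    [0.1, 0.1, 0],
    [0, 0, 0],
    [0.1, 0, 0]
  ],
  "twist": [
    [-0.021, -0.006, 0.131],
    [-0.021, -0.006, 0.131],
    [-0.021, -0.006, 0.131],
    [-0.021, 0.006, 0.131],
    [-0.021, 0.006, 0.131]
  ],
  "grip": [0, 0, 0, 0, 0]
}}

```text
time: 39.05
ee_pos: [0.4536, -0.1189, 0.2213]
tcp_rot: [-113.1, 13.9, -151.4]
wrist_force: [-0.0, 0.6, -2.9]
opening: 0.0087
grasp_force: 98.6
```

>>> {"name": "move_arm", "arguments": {
  "offset": [
    [0.1, 0, 0],
    [0, 0, 0],
    [-0.1, 0.2, 0],
    [0, 0.2, 0],
    [0, 0.2, 0]
  ],
  "twist": [
    [-0.021, 0.006, 0.131],
    [-0.021, 0.006, 0.131],
    [0, 0, 0.131],
    [0, 0, 0.131],
    [0, 0, 0.131]
  ],
  "grip": [0, 0, 0, 0, 0]
}}

```text
time: 39.55
ee_pos: [0.4555, -0.1154, 0.2172]
tcp_rot: [-127.4, 46.2, -174.1]
wrist_force: [-0.8, 0.5, -2.0]
opening: 0.0089
grasp_force: 98.3
```

>>> {"name": "move_arm", "arguments": {
  "offset": [
    [0, 0.2, 0],
    [-0.1, 0.2, 0],
    [-0.1, 0.2, 0],
    [0, 0.2, 0],
    [0, 0.2, 0]
  ],
  "twist": [
    [0, 0, 0.131],
    [0, 0, 0.131],
    [0, 0, 0.131],
    [0, 0, 0.131],
    [0, 0, 0.131]
  ],
  "grip": [0, 0, 0, 0, 0]
}}

```text
time: 40.05
ee_pos: [0.4632, -0.1089, 0.2154]
tcp_rot: [179.5, 65.2, 124.2]
wrist_force: [0.3, -0.7, -2.2]
opening: 0.0088
grasp_force: 98.3
```

>>> {"name": "move_arm", "arguments": {
  "offset": [
    [0, 0, 0],
    [0, 0, 0]
  ],
  "twist": [
    [0, 0, 0],
    [0, 0, 0]
  ],
  "grip": [0, 0]
}}

```text
time: 40.25
ee_pos: [0.463, -0.1091, 0.2153]
tcp_rot: [-179.3, 65.2, 125.5]
wrist_force: [0.6, 0.2, -2.2]
opening: 0.0093
grasp_force: 98.3
```

```bash
cat > c6.py <<'E'
from pour import *
st(TUB,'tub');o=bot.get_obs();print(o['wrist_force'])
U,M=up(-55,[.5186-.02,-.1362+.15,.2]);P2,M2=up(-20.7,[.5435,.171,.2])
for a,b in((U,M),(P2,M2)): q=ik(a,b);print(np.round(q),ok(q))
plan([(P2,M2,0,2,3.5)])
E
python3 c6.py
```

```text
40.25 tub [-60.7116  11.7318 215.3175] op 0.0093 98.3 [-179.3264   65.1728  125.5227]
[ 0.6378  0.1779 -2.2366]
[ 39. -17. -31.  85. -65. 100.] True
[ 47. -24. -36.  39. -57.  46.] True
{"offset":[[1.11,2.12,-2.42],[1.05,2.29,-2.28],[0.98,2.45,-2.14],[0.91,2.61,-1.99],[0.84,2.75,-1.82]],"twist":[[-0.061,0.0,-0.028],[-0.061,0.0,-0.028],[-0.061,0.0,-0.028],[-0.061,0.0,-0.028],[-0.061,0.0,-0.028]],"grip":[0,0,0,0,0]}
{"offset":[[0.76,2.87,-1.65],[0.68,2.99,-1.47],[0.6,3.09,-1.29],[0.5,3.19,-1.1],[0,0,0]],"twist":[[-0.061,0.0,-0.028],[-0.061,0.0,-0.028],[-0.061,0.0,-0.028],[-0.061,0.0,-0.028],[0,0,0]],"grip":[0,0,0,0,0]}
{"offset":[[0,0,0]],"twist":[[0,0,0]],"grip":[0]}
```

>>> {"name": "move_arm", "arguments": {
  "offset": [
    [1.1, 2.1, -2.4],
    [1, 2.3, -2.3],
    [1, 2.5, -2.1],
    [0.9, 2.6, -2],
    [0.8, 2.7, -1.8]
  ],
  "twist": [
    [-0.061, 0, -0.028],
    [-0.061, 0, -0.028],
    [-0.061, 0, -0.028],
    [-0.061, 0, -0.028],
    [-0.061, 0, -0.028]
  ],
  "grip": [0, 0, 0, 0, 0]
}}

```text
time: 40.75
ee_pos: [0.4743, 0.0613, 0.2163]
tcp_rot: [-179.6, 65.2, 144.7]
wrist_force: [0.5, -0.8, -1.3]
opening: 0.0088
grasp_force: 98.4
```

>>> {"name": "move_arm", "arguments": {
  "offset": [
    [0.8, 2.9, -1.7],
    [0.7, 3, -1.5],
    [0.6, 3.1, -1.3],
    [0.5, 3.2, -1.1],
    [0, 0, 0]
  ],
  "twist": [
    [-0.061, 0, -0.028],
    [-0.061, 0, -0.028],
    [-0.061, 0, -0.028],
    [-0.061, 0, -0.028],
    [0, 0, 0]
  ],
  "grip": [0, 0, 0, 0, 0]
}}

```text
time: 41.25
ee_pos: [0.4823, 0.1993, 0.2162]
tcp_rot: [-179.7, 65.2, 160.0]
wrist_force: [-0.7, -0.4, -2.0]
opening: 0.0091
grasp_force: 98.4
```

>>> {"name": "move_arm", "arguments": {
  "offset": [
    [0, 0, 0],
    [0, 0, 0]
  ],
  "twist": [
    [0, 0, 0],
    [0, 0, 0]
  ],
  "grip": [0, 0]
}}

```text
time: 41.45
ee_pos: [0.4824, 0.1962, 0.216]
tcp_rot: [-179.8, 65.2, 159.6]
wrist_force: [1.2, 0.4, -1.7]
opening: 0.0088
grasp_force: 98.4
```

```bash
cat > c7.py <<'E'
from pour import *
st(cup(),'cup');o=bot.get_obs();print(o['wrist_force'])
p=shot('top');cv2.imwrite('pics/t7.png',cv2.resize(p['color'][120:290,120:340,::-1],None,fx=3.4,fy=3.4,interpolation=cv2.INTER_CUBIC))
for k in('media_0','blank_0_center'): print(k,[(np.round(r['position']),round(r['p'],2)) for r in finder.boxes_of(p,k)])
P2,M2=up(-20.7,[.5435,.171,.0395])
plan([(P2,M2,0,2,3)])
E
python3 c7.py
```

```text
41.45 cup [ 66.0881  -1.9755 215.963 ] op 0.0088 98.4 [-179.8349   65.162   159.554 ]
[ 1.182   0.3619 -1.6651]
media_0 [(array([267., 206.]), 0.56), (array([265., 226.]), 0.38)]
blank_0_center []
{"offset":[[2.45,0.0,1.12],[2.45,0.0,1.12],[2.45,0.0,1.13],[2.45,0.01,1.12],[2.45,0.0,1.13]],"twist":[[0.0,0.0,0.0],[0.0,0.0,0.0],[0.0,0.0,0.0],[0.0,0.0,0.0],[0.0,0.0,0.0]],"grip":[0,0,0,0,0]}
{"offset":[[2.45,0.01,1.12],[0,0,0],[0,0,0]],"twist":[[0.0,0.0,0.0],[0,0,0],[0,0,0]],"grip":[0,0,0]}
```

View pics/t7.png

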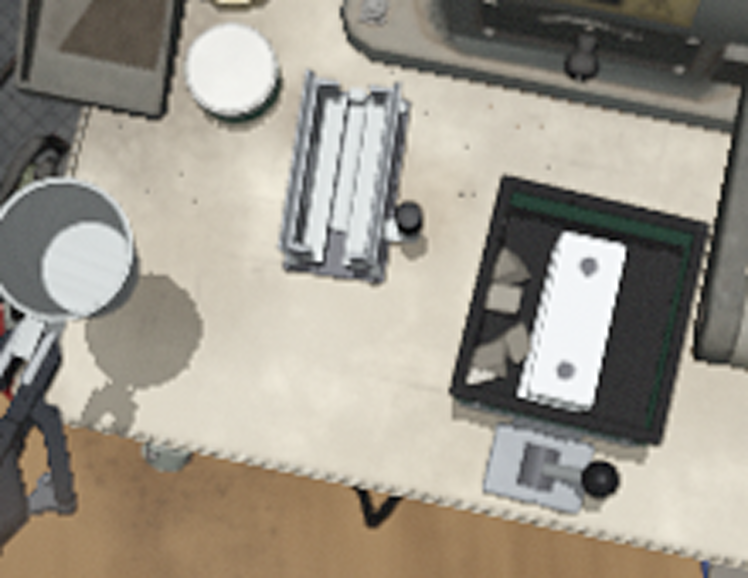

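>>> {"name": "move_arm", "arguments": {
  "offset": [
    [2.5, 0, 1.1],
    [2.5, 0, 1.1],
    [2.5, 0, 1.1],
    [2.4, 0, 1.1],
    [2.4, 0, 1.1]
  ],
  "twist": [
    [0, 0, 0],
    [0, 0, 0],
    [0, 0, 0],
    [0, 0, 0],
    [0, 0, 0]
  ],
  "grip": [0, 0, 0, 0, 0]
}}

```text
time: 42.1
ee_pos: [0.4809, 0.1969, 0.0806]
tcp_rot: [179.9, 65.2, 159.3]
wrist_force: [0.4, 0.8, -2.2]
opening: 0.0085
grasp_force: 98.4
```

>>> {"name": "move_arm", "arguments": {
  "offset": [
    [1.2, 0, 0.6],
    [1, 0, 0.4],
    [0, 0, 0],
    [0, 0, 0]
  ],
  "twist": [
    [0, 0, 0],
    [0, 0, 0],
    [0, 0, 0],
    [0, 0, 0]
  ],
  "grip": [0, 0, 0, 0]
}}

```text
time: 42.5
ee_pos: [0.4809, 0.1976, 0.0578]
tcp_rot: [179.9, 65.2, 159.3]
wrist_force: [-0.2, 0.2, -1.2]
opening: 0.0089
grasp_force: 98.4
```

```bash
python3 -c "
from pour import *
st(cup(),'cup');print(bot.get_obs()['wrist_force'])"
```

```text
42.5 cup [67.9403 -2.7562 57.8255] op 0.0089 98.4 [179.8691  65.1849 159.2841]
[-0.1648  0.1943 -1.1789]
```

>>> {"name": "move_arm", "arguments": {
  "offset": [
    [0.2, 0, 0.1],
    [0.2, 0, 0.1],
    [0, 0, 0]
  ],
  "twist": [
    [0, 0, 0],
    [0, 0, 0],
    [0, 0, 0]
  ],
  "grip": [0, 0, 0]
}}

```text
time: 42.8
ee_pos: [0.481, 0.1977, 0.0533]
tcp_rot: [179.8, 65.2, 159.2]
wrist_force: [1.0, 0.4, -1.4]
opening: 0.0091
grasp_force: 98.8
```

>>> {"name": "move_arm", "arguments": {
  "offset": [
    [0, 0, 0],
    [0, 0, 0]
  ],
  "twist": [
    [0, 0, 0],
    [0, 0, 0]
  ],
  "grip": [0, 0]
}}

```text
time: 43.0
ee_pos: [0.481, 0.1977, 0.0533]
tcp_rot: [179.8, 65.2, 159.2]
wrist_force: [0.2, 0.9, 1.2]
opening: 0.0087
grasp_force: 98.9
```

>>> {"name": "move_arm", "arguments": {
  "offset": [
    [0, 0, 0],
    [0, 0, 0],
    [0, 0, 0],
    [0, 0, -2],
    [0, 0, -4]
  ],
  "twist": [
    [0, 0, 0],
    [0, 0, 0],
    [0, 0, 0],
    [0, 0, 0],
    [0, 0, 0]
  ],
  "grip": [0.3, 0.4, 0.5, 0.5, 0.5]
}}

```text
time: 43.5
ee_pos: [0.4293, 0.2149, 0.0769]
tcp_rot: [-179.8, 65.1, 159.4]
wrist_force: [-0.3, 0.8, -0.8]
opening: 0.0427
grasp_force: 0.0
```

>>> {"name": "move_arm", "arguments": {
  "offset": [
    [-1, 0, -4],
    [-3, 0, -3],
    [-3, 0, -2],
    [0, 0, 0],
    [0, 0, 0]
  ],
  "twist": [
    [0, 0, 0],
    [0, 0.1, 0],
    [0, 0.12, 0],
    [0, 0, 0],
    [0, 0, 0]
  ],
  "grip": [0.3, 0, 0, 0, 0]
}}

```text
time: 44.0
ee_pos: [0.3864, 0.2338, 0.1792]
tcp_rot: [179.6, 52.7, 159.1]
wrist_force: [0.4, -0.4, -0.5]
opening: 0.0003
grasp_force: 0.0
```

```bash
cat > c8.py <<'E'
from fc import *
from ik import *
st(cup(),'cup');p=shot('wrist');fit(p);t=shot('top');fit(t);cv2.imwrite('pics/t8.png',t['color'][...,::-1])
P=cloud(t);m=(P[...,2]>.085)&(P[...,2]<.115)&(abs(P[...,0]-.408)<.025)&(abs(P[...,1]+.12)<.06);print('ball',P[m].mean(0),m.sum())
# push: tool down, fingers shut, yaw like tub; contact from -y side
D=down(TUB)
def B(a): # ball centre at lever angle from vertical a (deg, + to +y)
    return np.array([-104,80*np.sin(np.radians(a)),22+80*np.cos(np.radians(a))])
for w in [(-104,-75,200),(-104,-75,112),(-104,30,112)]: q=ik(at(TUB,w),D);print(w,np.round(q),ok(q))
A=at(TUB,(-104,30,200));q=ik(A,D);plan([(A,D,0,2)])
E
python3 c8.py
```

```text
44.0 cup [169.2104  -3.2315 179.1823] op 0.0003 0.0 [179.6347  52.7102 159.1104]
cup [0.5557 0.1389 0.0399] 235 handle 160.0912270845311 510
cup [0.5567 0.137  0.0398] 58 handle 160.90892644718312 53
ball [ 0.4097 -0.1476  0.1011] 117
(-104, -75, 200) [-24. -15. -14.  91.   0.  -9.] True
(-104, -75, 112) [-24. -15. -24.  81.   0.  -9.] True
(-104, 30, 112) [-11. -16. -24.  81.   0.   4.] True
{"offset":[[-1.35,-3.49,1.29],[-1.45,-3.51,1.11],[-1.53,-3.53,0.92],[-1.59,-3.55,0.72],[-1.62,-3.57,0.51]],"twist":[[-0.006,0.115,-0.011],[-0.006,0.115,-0.011],[-0.006,0.115,-0.011],[-0.006,0.115,-0.011],[-0.006,0.115,-0.011]],"grip":[0,0,0,0,0]}
{"offset":[[-1.62,-3.59,0.3],[-1.61,-3.62,0.09],[-1.57,-3.63,-0.11],[0,0,0],[0,0,0]],"twist":[[-0.006,0.115,-0.011],[-0.006,0.115,-0.011],[-0.006,0.115,-0.011],[0,0,0],[0,0,0]],"grip":[0,0,0,0,0]}
```

```bash
cat > c9.py <<'E'
from m import *
st(TUB,'tub');D=down(TUB);plan([(at(TUB,(-104,-80,190)),D,0,2)])
E
python3 c9.py
```

```text
44.1 tub [-224.5013  321.6824  176.3579] op 0.0 0.0 [-179.9101   52.6625  159.4835]
{"offset":[[-1.07,-3.88,1.18],[-1.13,-3.9,1.06],[-1.19,-3.91,0.94],[-1.24,-3.93,0.81],[-1.27,-3.94,0.68]],"twist":[[-0.004,0.092,-0.009],[-0.004,0.092,-0.009],[-0.004,0.092,-0.009],[-0.004,0.092,-0.009],[-0.004,0.092,-0.009]],"grip":[0,0,0,0,0]}
{"offset":[[-1.29,-3.95,0.55],[-1.3,-3.97,0.41],[-1.29,-3.98,0.28],[-1.28,-4.0,0.14],[-1.25,-4.0,0.01]],"twist":[[-0.004,0.092,-0.009],[-0.004,0.092,-0.009],[-0.004,0.092,-0.009],[-0.004,0.092,-0.009],[-0.004,0.092,-0.009]],"grip":[0,0,0,0,0]}
{"offset":[[0,0,0],[0,0,0]],"twist":[[0,0,0],[0,0,0]],"grip":[0,0]}
```

>>> {"name": "move_arm", "arguments": {
  "offset": [
    [-1.1, -3.9, 1.2],
    [-1.1, -3.9, 1],
    [-1.2, -3.9, 0.9],
    [-1.2, -3.9, 0.8],
    [-1.3, -3.9, 0.6]
  ],
  "twist": [
    [-0.004, 0.092, -0.009],
    [-0.004, 0.092, -0.009],
    [-0.004, 0.092, -0.009],
    [-0.004, 0.092, -0.009],
    [-0.004, 0.092, -0.009]
  ],
  "grip": [0, 0, 0, 0, 0]
}}

```text
time: 44.6
ee_pos: [0.3904, 0.0384, 0.1832]
tcp_rot: [-178.9, 27.9, 162.4]
wrist_force: [0.8, 0.9, 0.4]
opening: 0.0002
grasp_force: 0.0
```

>>> {"name": "move_arm", "arguments": {
  "offset": [
    [-1.3, -3.9, 0.5],
    [-1.3, -4, 0.4],
    [-1.3, -4, 0.3],
    [-1.3, -4, 0.1],
    [-1.3, -4, 0]
  ],
  "twist": [
    [-0.004, 0.092, -0.009],
    [-0.004, 0.092, -0.009],
    [-0.004, 0.092, -0.009],
    [-0.004, 0.092, -0.009],
    [-0.004, 0.092, -0.009]
  ],
  "grip": [0, 0, 0, 0, 0]
}}

```text
time: 45.1
ee_pos: [0.3953, -0.1638, 0.1943]
tcp_rot: [-179.3, 2.4, 164.5]
wrist_force: [1.0, 1.0, 0.3]
opening: 0.0002
grasp_force: 0.0
```

>>> {"name": "move_arm", "arguments": {
  "offset": [
    [0, 0, 0],
    [0, 0, 0]
  ],
  "twist": [
    [0, 0, 0],
    [0, 0, 0]
  ],
  "grip": [0, 0]
}}

```text
time: 45.3
ee_pos: [0.3957, -0.1626, 0.1927]
tcp_rot: [-179.3, 2.3, 164.4]
wrist_force: [-0.2, 0.5, 0.3]
opening: -0.0001
grasp_force: 0.0
```

```bash
cat > c9.py <<'E'
from m import *
st(TUB,'tub');D=down(TUB);plan([(at(TUB,(-104,-80,100)),D,0,1),(at(TUB,(-104,13,100)),None,0,2,2)])
E
python3 c9.py
```

```text
45.3 tub [-111.8252  -57.5098  192.7099] op -0.0001 0.0 [-179.2971    2.3312  164.3653]
{"offset":[[-0.14,-0.71,3.11],[-0.18,-0.72,3.1],[-0.23,-0.74,3.1],[0,0,0],[0.0,1.86,-0.0]],"twist":[[-0.004,0.014,-0.003],[-0.004,0.014,-0.003],[-0.004,0.014,-0.003],[0,0,0],[0.0,0.0,0.0]],"grip":[0,0,0,0,0]}
{"offset":[[0.0,1.86,-0.0],[0.0,1.86,-0.0],[0.0,1.86,-0.0],[0.01,1.86,-0.01],[0,0,0]],"twist":[[0.0,0.0,0.0],[0.0,0.0,0.0],[0.0,0.0,0.0],[0.0,0.0,0.0],[0,0,0]],"grip":[0,0,0,0,0]}
{"offset":[[0,0,0]],"twist":[[0,0,0]],"grip":[0]}
```

>>> {"name": "move_arm", "arguments": {
  "offset": [
    [-0.4, -2.2, 0.3],
    [-0.2, 0, 3],
    [0, 0, 3],
    [0, 0, 3],
    [0, 0, 0]
  ],
  "twist": [
    [-0.012, 0.042, -0.009],
    [0, 0, 0],
    [0, 0, 0],
    [0, 0, 0],
    [0, 0, 0]
  ],
  "grip": [0, 0, 0, 0, 0]
}}

```text
time: 45.8
ee_pos: [0.3943, -0.1824, 0.0997]
tcp_rot: [-180.0, -0.0, 165.1]
wrist_force: [0.1, -0.1, -0.4]
opening: 0.0003
grasp_force: 0.0
```

```bash
python3 c9.py
```

```text
45.8 tub [-107.9379  -76.9627   99.6862] op 0.0003 0.0 [-179.9929   -0.0106  165.1422]
{"offset":[[-0.39,-0.31,-0.03],[0,0,0],[-0.0,1.86,-0.0],[-0.0,1.86,-0.0],[-0.0,1.86,-0.0]],"twist":[[-0.0,-0.0,0.004],[0,0,0],[0.0,0.0,0.0],[0.0,0.0,0.0],[0.0,0.0,0.0]],"grip":[0,0,0,0,0]}
{"offset":[[-0.0,1.86,-0.0],[-0.0,1.86,-0.0],[0,0,0],[0,0,0]],"twist":[[0.0,0.0,0.0],[0.0,0.0,0.0],[0,0,0],[0,0,0]],"grip":[0,0,0,0]}
```

>>> {"name": "move_arm", "arguments": {
  "offset": [
    [-0.3, 1, 0],
    [0, 1.6, 0],
    [0, 1.6, 0],
    [0, 1.6, 0],
    [0, 1.6, 0]
  ],
  "twist": [
    [0, 0, 0],
    [0, 0, 0],
    [0, 0, 0],
    [0, 0, 0],
    [0, 0, 0]
  ],
  "grip": [0, 0, 0, 0, 0]
}}

```text
time: 46.3
ee_pos: [0.4199, -0.1127, 0.1057]
tcp_rot: [-179.9, 0.5, 165.1]
wrist_force: [0.6, -0.3, -0.8]
opening: 0.0003
grasp_force: 0.5
```

>>> {"name": "move_arm", "arguments": {
  "offset": [
    [0, 1.2, 0],
    [0, 0.5, 0],
    [0, 0, 0]
  ],
  "twist": [
    [0, 0, 0],
    [0, 0, 0],
    [0, 0, 0]
  ],
  "grip": [0, 0, 0]
}}

```text
time: 46.6
ee_pos: [0.4235, -0.0968, 0.104]
tcp_rot: [-180.0, 0.3, 165.1]
wrist_force: [0.0, 0.2, -0.3]
opening: -0.0001
grasp_force: 0.0
```

```bash
python3 -c "
from m import *
st(TUB,'tub');print(bot.get_obs()['wrist_force'])"
```

```text
46.6 tub [-102.0388   13.2491  104.034 ] op -0.0001 0.0 [-179.9637    0.3416  165.1164]
[ 0.0397  0.1501 -0.2522]
```

>>> {"name": "move_arm", "arguments": {
  "offset": [
    [0, -2, 0],
    [0, 0, -4.5],
    [0, 0, -4.5],
    [0, -4, -3],
    [0, -4, -3]
  ],
  "twist": [
    [0, 0, 0],
    [0, 0, 0],
    [0, 0, 0],
    [0, 0, 0],
    [0, 0, 0]
  ],
  "grip": [0, 0, 0, 0, 0]
}}

```text
time: 47.1
ee_pos: [0.3963, -0.1945, 0.2553]
tcp_rot: [-180.0, 0.4, 165.2]
wrist_force: [1.0, 0.1, -0.2]
opening: -0.0002
grasp_force: 0.0
```

>>> {"name": "move_arm", "arguments": {
  "offset": [
    [1, -4.5, 0],
    [1, -4.5, 0],
    [1, -4.5, 0],
    [1, -4.5, 0],
    [0, 0, 0]
  ],
  "twist": [
    [0, 0, 0],
    [0, 0, 0],
    [0, 0, 0],
    [0, 0, 0],
    [0, 0, 0]
  ],
  "grip": [0, 0, 0, 0, 0]
}}

```text
time: 47.6
ee_pos: [0.3086, -0.3613, 0.2529]
tcp_rot: [-179.9, 0.2, 164.7]
wrist_force: [-0.5, 1.1, 0.7]
opening: 0.0
grasp_force: 0.0
```

```bash
cat > d.py <<'E'
from fc import *
t=shot('top');fit(t,np.array([.556,.138]));cv2.imwrite('pics/t9.png',cv2.resize(t['color'][120:290,120:340,::-1],None,fx=3.4,fy=3.4,interpolation=cv2.INTER_CUBIC))
P=(cloud(t)-TUB[:3,3])@TUB[:3,:3]*1000
m=(abs(P[...,0]+104)<25)&(abs(P[...,1])<70)&(P[...,2]>80)&(P[...,2]<125);print('ball tub',P[m].mean(0),m.sum())
m=(abs(P[...,0])<60)&(abs(P[...,1])<56)&(P[...,2]>44)&(P[...,2]<160);print('tub z max',np.percentile(P[m][:,2],[50,95,99.5]))
E
python3 d.py
```

```text
cup [0.5569 0.1366 0.0398] 168 handle 161.19415782904878 54
ball tub [-104.1862   38.7019  100.8181] 111
tub z max [75.0714 79.5451 81.6002]
```

View pics/t9.png

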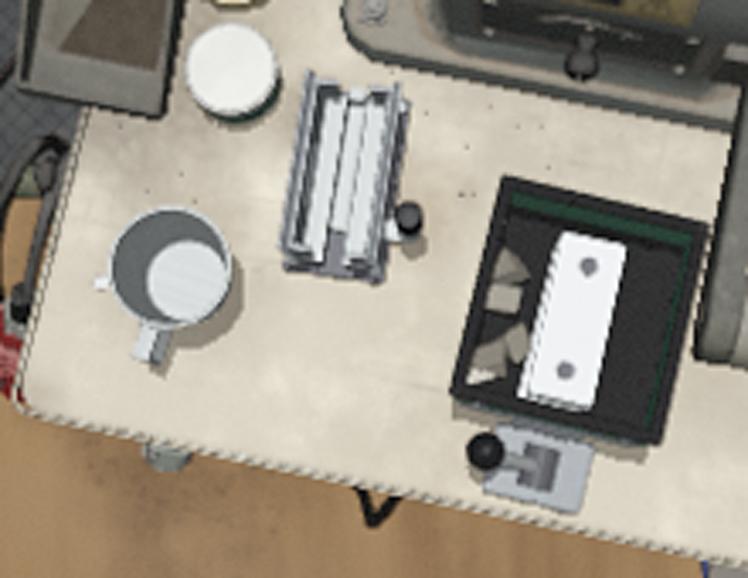

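```bash
cat > e.py <<'E'
from fc import *
t=shot('top');P=cloud(t)
print((P[199:208,144:157,2]*1000).round().astype(int));print(t['color'][199:208:2,146:156:2].tolist()[2]);print(P[203,150])
a=cv2.resize(t['color'][190:216,140:170,::-1],(380,330),interpolation=cv2.INTER_CUBIC)
b=cv2.resize(t['color'][185:240,255:290,::-1],(210,330),interpolation=cv2.INTER_CUBIC)
cv2.imwrite('pics/z.png',np.hstack([a,b]))
E
python3 e.py
```

```text
[[ 0 -4  0 -2  1  2  1  1 76 71 66 62 53]
 [ 1  1  1 -1  3 -2  4  0 79 73 65 60 49]
 [ 4  0  2 -2  0  0  2 -1 74 74 67 59 55]
 [-1  0 -2 -2  4 -1 -1  2 74 75 67 61 56]
 [ 0 -3 -3  0  3  1  0  4 75 78 69 60 60]
 [-1 -2 -1  2 -1 -1 -1  1  0 76 71 64 58]
 [-1 -2  1 -5  0  2  2  0  2 77 73 68 60]
 [-3  2 -2  0 -1 -1  3 -2 -1 74 76 69 63]
 [-1  6  1  2  4  1  3 -3  0  0 79 76 65]]
[[204, 196, 181], [234, 237, 237], [238, 240, 239], [168, 170, 166], [93, 98, 97]]
[ 0.5579  0.1987 -0.0005]
```

View pics/z.png

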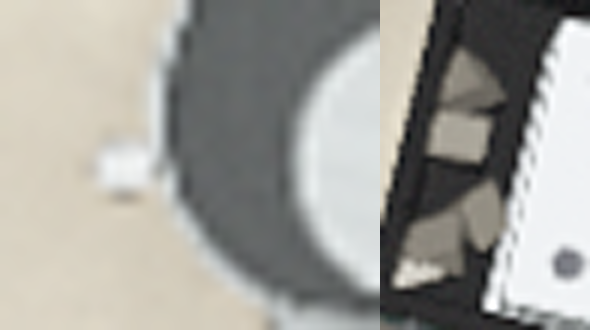

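```bash
python3 -c "
from workcell import bot
print(bot.job_done())"
```

```text
the job is handed in; nothing more can be done
None
```

The job is handed in after about 48 s of robot time: all five blanks lie flat in the tub with the media poured in beside them, the empty cup is upright on the stand and the switch is fully on. I never got a clean count of the media, but the last pictures show the cup empty and no piece on the stand; `job_done()` gave no verdict.

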